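Charge the vibratory deburring machine and lock its lid

ROBOT

A 7-joint arm with a two-finger parallel gripper is mounted at the origin on the work surface. World frame = base frame: x ahead of the robot, y to its left, z up, the work surface at z = 0. Lengths are in m, angles in rad, forces in N, time in s.
With the tool pointing down it reaches from about 0.425 to 0.875 m from the base axis. Payload 8.4 kg.
Tool frame: the origin (TCP) lies between the finger pads; the fingertips stand 11 mm ahead of it and the grasp point (between the pads) lies 8 mm behind it (robot.finger_overhang is the z of the fingertips in the tool frame, in m); z points along the fingers, y is the line along which they close (so a half turn about z gives the same grasp; the last joint's range is limited). The gripper opens to 85 mm and grips with 20 to 120 N. Pads are 22 mm wide; open, the fingers measure 114 mm over their backs; the gripper's body (76 mm by 85 mm) begins 54 mm behind the grasp point. The pads swing forward as they close: fully open they stand 13 mm farther back than shut.
Start: joints at [-1.275, 0.333, 0.04, 1.465, -0.013, 1.343, -0.059], TCP at [0.25, 0.6, 0.242] pointing down, gripper open.
Joint ranges: [-2.58, 2.58], [-0.38, 2.09], [-1.3, 1.39], [0.25, 2.4], [-1.5, 4.64], [0.08, 2.09], [-2.65, 2.65]. Speed limits (rad/s): [2.22, 2.22, 2.79, 2.79, 3.14, 3.14, 3.14].

INTERFACE

Orientations are given as a unit quaternion [w, x, y, z].
In Python, from plant import sensors, viewer, robot gives the robot as it stands. The module is installed in compiled form; this text tells all that it offers.
- The arm moves only by the tool move_arm, never from a script. Its argument "deltas" is text: rows parted by semicolons, each of 5 numbers parted by spaces: the shift along the tool's x, y, z in mm, then the turn about the tool's z in degrees, then the opening, from -1 (shut) to 1 (fully open). In form: x y z roll gripper; .... A call has 1 to 20 rows; each row is the pose to reach, as a shift and turn from the pose commanded when the call began, along the tool's axes at that moment; what a row does not reach only later rows make up. A row lasts 1/8 s, in which the tool goes at most 62.5 mm and 10.7 degrees, less where a joint would pass 70% of its speed; a pose out of reach is approached as far as the arm can. A call with a gripper value outside its range is refused whole. The fingers move at their own pace and stop on an object; "newtons" is the grip in N (left out, the last holds). Time passes only in rows, so rows that repeat a pose let the fingers close. It gives the time, the measured TCP pose, the force, the opening and the grip force at its end, in the units of the state.
- sensors.observe(): the state, without advancing time (a new reading comes with each control period).
- viewer.snapshot(name): name is "scene" or "top" or "wrist"; returns a dict with "img" (384x512x3 uint8, red, green, blue), "depth" (384x512 float32, m along the optical axis (not along the pixel's ray), 0 where there is no reading), "fx", "fy", "cx", "cy" (pixels), "dist" ([k1, k2, p1, p2, k3] as OpenCV has them; the pictures are not rectified), "R" (3x3) and "t" (3): a world point X has camera coordinates R X + t. Camera axes: x right, y down, z forward; pixel columns grow to the right and rows downward; lengths in m; the calibration is good to about 2 mm. A picture is of the moment at which its call begins.
- robot.sign_off(): hands the job in; it is judged then, once.
Trained networks look in the newest picture that a camera, given by its name, has taken for a name from the list of things; names that differ only in an ending like _2 or _b are one class to them, and where a whole thing is asked for, a point or a joint stands for the part that bears it (a point fixed in the world has none). Each returns a list of dicts, best first, with "p" (0 to 1); they miss things now and then, are a little off and sometimes report something else, mostly with a low value. They report only what shows in the picture. A call takes as long as a camera call. They do not tell look-alikes from the thing itself.
- viewer.recognise(camera, target): "bbox" ([left, top, right, bottom] as shares, 0 to 1, of the picture: columns of its width, rows of its height, round what is visible of it).
- viewer.regions_of(camera, target): "region" (384x512 bool, what is visible of it) and "bbox" ([left, top, right, bottom] as shares, 0 to 1, of the picture: columns of its width, rows of its height, round what is visible of it).
The state is a dict: "t": time; "qpos": joint angles; "qd": joint speeds; "tau": joint torques, N m; "tool_pos": TCP position; "tool_rot": TCP orientation; "force": force on the tool from outside, world axes, zero at the start; "wrist_torque": the same for the moment, N m; "gripper_width": finger opening in m; "grasp_force": force on a finger pad.
Only numpy, scipy, OpenCV 4.12 (cv2) and the standard library are available. Lean on these libraries where they do the work, as an engineer would, in place of code of your own. Each camera call takes 0.05 s, during which the arm holds its last target. There are 200 camera calls.

TASK

Get the little vibratory finishing machine ready for a run: put every steel angle bracket on the bench into its tub, and move all of the ceramic balls from the open-fronted bin into the tub with the scoop, never touching the balls with the fingers. When everything is in, close the lid, lay the hold-down bar across it with the plain end under the keeper's bolt and the eye down in the fork, and push the headed pin through fork and eye until its head is against the fork. Leave the scoop lying the right way up on its drip tray, and leave the spray can and the screwdriver where they are.

Things in the scene. Friction and masses are not known exactly. Their poses are not given: they have to be found in the camera images.
- tumbler: Vibratory finishing machine, fixed: base plate 240 (x) x 210 (y) x 14 mm, springs, open green tub. Origin: centre of the base on the bench; +x points to its hinge side, away from the robot, +y to its left. Tub outside 170 (x) x 160 (y) mm, walls 6 mm, grey lining, floor at z 56 mm, rim at z 150, bottom edges along x filled at 45 deg. Fork at its right (-y), keeper at its left side.
- fork_hole (a point): Mouth of the fork's hole (machine x -26, y -101, z 184 mm): the pin enters here along machine +x, its head seats on this face. Fork: steel cheeks 8 mm thick (|x| 18 to 26, y -114 to -88, top z 207) with a 15 mm hole through both; between them a 36 mm slot along y, open at top and both ends, saddle at z 172.
- keeper (a point): Middle of the keeper's saddle (machine x 0, y 101, z 172 mm). Keeper: cheeks 36 mm apart (y 88 to 114, top z 216) joined by a fixed 10 mm bolt along x above the saddle (centre y 101, z 208), so a bar end comes in level from the -y side beneath the bolt (31 mm high gap); end stop face at y 116.
- lid (a joint): Lid angle, rad: 0 shut on the tub, 1.6 to 1.8 open (stop 1.85). Aluminium plate 178 (x) x 168 x 6 mm, 0.35 kg, plus a 20 mm pull tab; hinge along machine y at machine x 85, z 153 mm. Hinge friction 0.08 N m holds it near upright; pushed towards the robot below 1.2 it sinks shut by itself in about 3 s. Shut, its top is at z 160, a 50 x 50 mm rubber pad in the middle up to z 171.
- bar: Hold-down bar, loose, hollow steel, 30 (x) x 231 (y) x 24 (z) mm, 0.45 kg. Origin: on its underside at mid-length; y along it. Plain end at y +113; other end at y -118, with an eye along x: slot 20 mm (y) by 15 mm (z), centre y -101, z 12. Seated (plain end under the keeper's bolt, eye in the fork) its axes match the machine's, origin at machine x 0, y 0, z 172 (3 mm off the end stop).
- pin: Headed clevis pin, loose, 60 g. Origin: where the shank leaves the head, on the axis; +x along the shank to the tip. Head: dark block 26 mm long (x -26 to 0), 18 x 18 mm; shank 10 mm diameter, 66 mm long, last 10 mm tapered. On the bench it rests on its head and tip, pointing 4 deg down.
- scoop: Aluminium hand scoop, black handle, loose, 0.14 kg. Origin: centre of the blade's underside; +x to the open front edge. Blade 90 (x -45 to 45) x 74 mm, 2.5 thick; side walls 28 mm high, starting 20 mm behind the front edge; back wall 34 high. Handle 110 mm long, 18 wide (y), 14 thick, from the back wall at z 26 rising 15 deg backwards; grip it near x -88, z 38 mm.
- scoop_tray: Steel drip tray on which the scoop lies, fixed, 220 (x) x 104 (y) mm, floor at z 4, rim 9 mm high. Origin: centre of its underside; the scoop's handle lies towards -x.
- media_bin: Galvanised bin of balls, fixed, open at the top and at the front (-x, towards the robot). Origin: centre of its floor, at bench height. Inside width 86 mm; side walls 32 mm high from x -85 to 31, then 62 mm to x 137. Flat level floor from x -83 to 80 at z 6 mm, without a front lip. From x 80 the back wall leans outward 40 deg from vertical, 76 mm long.
- ball1: White ceramic polishing ball, 22 mm diameter, 13.5 g; origin at its centre. Five to nine such balls are present.
- ball2: A ball like ball1, or absent.
- ball3: A ball like ball1, or absent.
- ball4: A ball like ball1, or absent.
- ball5: A ball like ball1, or absent.
- ball6: A ball like ball1, or absent.
- ball7: A ball like ball1, or absent.
- ball8: A ball like ball1, or absent.
- ball9: A ball like ball1, or absent.
- bracket1: Steel angle bracket, loose, 0.16 kg. Origin: centre of the underside of its foot, 50 (x) x 36 (y) x 10 mm; its upright leg, 10 mm thick (x = -25 to -15), 36 mm wide, rises to z = 46 mm. One or two brackets are present.
- bracket2: A bracket like bracket1, or absent.
- spray_can: Aerosol can, 56 mm diameter, 170 mm high, standing; not part of the job.
- screwdriver: Screwdriver lying on the bench; not part of the job.
Not all that is in view belongs to the job. There is more than one size of the bar; the one meant has the size given above.

How it is judged:
On the way, in this order (a step that is already met when the one before it is completed fails the run):
1. every bracket and every ball is in the tub (x of ball1 in the frame of tumbler between -0.082 and 0.082 m and y of ball1 in the frame of tumbler between -0.077 and 0.077 m and z of ball1 in the frame of tumbler between 0.05 and 0.15 m and x of ball2 in the frame of tumbler between -0.082 and 0.082 m and y of ball2 in the frame of tumbler between -0.077 and 0.077 m and z of ball2 in the frame of tumbler between 0.05 and 0.15 m and x of ball3 in the frame of tumbler between -0.082 and 0.082 m and y of ball3 in the frame of tumbler between -0.077 and 0.077 m and z of ball3 in the frame of tumbler between 0.05 and 0.15 m and x of ball4 in the frame of tumbler between -0.082 and 0.082 m and y of ball4 in the frame of tumbler between -0.077 and 0.077 m and z of ball4 in the frame of tumbler between 0.05 and 0.15 m and x of ball5 in the frame of tumbler between -0.082 and 0.082 m and y of ball5 in the frame of tumbler between -0.077 and 0.077 m and z of ball5 in the frame of tumbler between 0.05 and 0.15 m and x of ball6 in the frame of tumbler between -0.082 and 0.082 m and y of ball6 in the frame of tumbler between -0.077 and 0.077 m and z of ball6 in the frame of tumbler between 0.05 and 0.15 m and x of ball7 in the frame of tumbler between -0.082 and 0.082 m and y of ball7 in the frame of tumbler between -0.077 and 0.077 m and z of ball7 in the frame of tumbler between 0.05 and 0.15 m and x of ball8 in the frame of tumbler between -0.082 and 0.082 m and y of ball8 in the frame of tumbler between -0.077 and 0.077 m and z of ball8 in the frame of tumbler between 0.05 and 0.15 m and x of ball9 in the frame of tumbler between -0.082 and 0.082 m and y of ball9 in the frame of tumbler between -0.077 and 0.077 m and z of ball9 in the frame of tumbler between 0.05 and 0.15 m and x of bracket1 in the frame of tumbler between -0.082 and 0.082 m and y of bracket1 in the frame of tumbler between -0.077 and 0.077 m and z of bracket1 in the frame of tumbler between 0.05 and 0.15 m and x of bracket2 in the frame of tumbler between -0.082 and 0.082 m and y of bracket2 in the frame of tumbler between -0.077 and 0.077 m and z of bracket2 in the frame of tumbler between 0.05 and 0.15 m), for 0.2 s.
2. then the lid is shut (all of step 1 and value of joint lid below 0.05 rad), for 0.2 s.
3. then the bar lies in keeper and fork across the shut lid (value of joint lid below 0.05 rad and x of bar in the frame of tumbler between -0.006 and 0.006 m and y of bar in the frame of tumbler between -0.01 and 0.01 m and z of bar in the frame of tumbler between 0.166 and 0.177 m and angle between the y axis of bar and the y axis of tumbler, either way round below 0.06 rad and angle between bar's own z axis and vertical below 0.06 rad), for 0.2 s.
4. then the pin is through fork and eye, its head against the fork (all of step 3 and x of pin in the frame of tumbler between -0.0295 and -0.02 m and y of pin in the frame of tumbler between -0.107 and -0.095 m and z of pin in the frame of tumbler between 0.178 and 0.19 m and angle between the x axis of pin and the x axis of tumbler, either way round below 0.15 rad), for 0.2 s.
At the end, for the whole second after the job is handed in: All present brackets and balls in the tub below the rim; lid under 0.05 rad; bar level in both saddles (6 mm across, 5 mm high, 10 mm along, 0.06 rad); pin through fork and eye, head within 3.5 mm of the cheek; scoop upright on its tray; bar, pin and scoop at rest (all of step 1 and all of step 4 and x of scoop in the frame of scoop_tray between -0.13 and 0.13 m and y of scoop in the frame of scoop_tray between -0.06 and 0.06 m and z of scoop in the frame of scoop_tray below 0.02 m and angle between scoop's own z axis and vertical below 0.2 rad and linear speed of each of bar, pin, scoop below 0.03 m/s); the robot touches nothing.
It fails at once if the fingers touch a ball (contact force between the fingers and ball1 above 0.3 N or contact force between the fingers and ball2 above 0.3 N or contact force between the fingers and ball3 above 0.3 N or contact force between the fingers and ball4 above 0.3 N or contact force between the fingers and ball5 above 0.3 N or contact force between the fingers and ball6 above 0.3 N or contact force between the fingers and ball7 above 0.3 N or contact force between the fingers and ball8 above 0.3 N or contact force between the fingers and ball9 above 0.3 N).
It fails at once if the spray can or the screwdriver is moved by more than 4 cm, or the can knocked over (distance of any of spray_can, screwdriver from where it was at the start of the episode above 0.04 m or angle between spray_can's own z axis and vertical above 0.5 rad).
Of ball1, ball2, ball3, ball4, ball5, ball6, ball7, ball8, ball9 only 5 to 9 are there at a start; the rules pass over those that are not, and their reading is None.
Of bracket1, bracket2 only 1 to 2 are there at a start; the rules pass over those that are not, and their reading is None.
At some moment in a run one of bar, pin, bracket1, bracket2 may be knocked a few centimetres aside while the robot is not near it.
It also fails if it takes over 208 s, if anything falls off the work surface, if the arm or the gripper's body presses on something with over 40 N, if the wrist force passes 120 N, or if a joint passes its speed limit or range.

## Working session

There is one attempt and no reset: what is moved stays moved. The work goes in short steps, Python scripts to look and compute and a tool call to move; the robot and the scene stay as the last step left them, time stands still between calls to the robot, and variables do not carry over. Pictures are saved under pics/ and viewed, at most 20 in all, crops included, and the job is handed in when it is done.

Besides the shell and the picture viewer there is one more tool, called as a command line: name --argument value ..., lists and objects as JSON in quotes. move_arm: Moves the arm, as the interface text tells. Its arguments: {"type":"object","properties":{"deltas":{"type":"string"},"newtons":{"type":"number"}},"required":["deltas"]}

```bash
mkdir -p pics
cat > h.py <<'E'
import numpy as np, cv2
from plant import sensors, viewer, robot
def snap(n): return viewer.snapshot(n)
def save(s,name,box=None,scale=1):
    im=s["img"][:,:,::-1]
    if box: im=im[box[1]:box[3],box[0]:box[2]]
    im=cv2.resize(im,None,fx=scale,fy=scale,interpolation=cv2.INTER_CUBIC); cv2.imwrite("pics/"+name,im)
def K(s): return np.array([[s["fx"],0,s["cx"]],[0,s["fy"],s["cy"]],[0,0,1.]])
def cloud(s):
    h,w=s["depth"].shape
    u,v=np.meshgrid(np.arange(w),np.arange(h))
    p=cv2.undistortPoints(np.stack([u,v],-1).reshape(-1,1,2).astype(np.float64),K(s),np.array(s["dist"])).reshape(h,w,2)
    d=s["depth"].astype(float)
    c=np.stack([p[...,0]*d,p[...,1]*d,d],-1)
    X=(c-s["t"])@s["R"]; X[d==0]=np.nan
    return X
def proj(s,P):
    P=np.atleast_2d(P).astype(float)
    return cv2.projectPoints(P,cv2.Rodrigues(np.array(s["R"]))[0],np.array(s["t"]),K(s),np.array(s["dist"]))[0].reshape(-1,2)
def rot(q):
    from scipy.spatial.transform import Rotation as R
    return R.from_quat([q[1],q[2],q[3],q[0]]).as_matrix()
def st():
    o=sensors.observe(); return o
E
python3 - <<'E'
from h import *
np.set_printoptions(precision=4,suppress=True)
o=st(); print(o["t"],o["tool_pos"],rot(o["tool_rot"]).tolist(),o["gripper_width"],robot.finger_overhang)
for n in["scene","top"]:
    s=snap(n); save(s,n+"0.png",None,1.55 )
    print(n,"cam",-np.array(s["R"]).T@s["t"],s["fx"])
    X=cloud(s)
    for k in["tumbler","lid","bar","pin","scoop","scoop_tray","media_bin","ball1","bracket1","spray_can","screwdriver"]:
        for r in viewer.regions_of(n,k)[:9]:
            m=r["region"]; 
            if r["p"]<.3: continue
            print(n,k,round(r["p"],2),(np.array(r["bbox"])*[512,384,512,384]).round().tolist(),m.sum(),np.nanmedian(X[m],0))
E
```

```text
0.0 [0.2499 0.5996 0.2414] [[-0.9230565321391688, 0.3846639973126962, -0.0004976410653454681], [0.3846642973970609, 0.9230552716430966, -0.0015309473912147981], [-0.0001295501344269072, -0.0016045757405792783, -0.9999987042758882]] 0.08533016840948252 0.011
scene cam [0.8945 0.757  0.8472] 436.71611342342794
scene tumbler 0.67 [278.0, 227.0, 405.0, 371.0] 11974 [0.5126 0.3614 0.1476]
scene lid 0.72 [287.0, 235.0, 383.0, 316.0] 4917 [0.5364 0.3696 0.2588]
scene bar 0.67 [191.0, 193.0, 266.0, 227.0] 931 [ 0.5237 -0.1417  0.0225]
scene bar 0.53 [250.0, 136.0, 285.0, 153.0] 269 [ 0.2417 -0.4079  0.0124]
scene pin 0.59 [259.0, 213.0, 280.0, 232.0] 119 [ 0.432  -0.0344  0.0126]
scene scoop 0.85 [173.0, 231.0, 250.0, 280.0] 1341 [0.6719 0.0058 0.014 ]
scene scoop_tray 0.61 [162.0, 243.0, 252.0, 291.0] 1437 [0.6182 0.0256 0.004 ]
scene media_bin 0.89 [165.0, 149.0, 236.0, 188.0] 2026 [ 0.5206 -0.3643  0.0244]
scene bracket1 0.88 [205.0, 283.0, 230.0, 312.0] 382 [0.6712 0.134  0.0099]
scene spray_can 0.58 [148.0, 178.0, 176.0, 240.0] 1181 [ 0.7105 -0.1378  0.1073]
scene screwdriver 0.66 [150.
[... 833 characters left out ...]
.5341 -0.3736  0.0235]
top ball1 0.5 [357.0, 175.0, 364.0, 181.0] 38 [ 0.5223 -0.3255  0.0255]
top ball1 0.47 [363.0, 162.0, 373.0, 170.0] 40 [ 0.5547 -0.3548  0.0244]
top ball1 0.43 [356.0, 187.0, 362.0, 195.0] 40 [ 0.4754 -0.326   0.0252]
top ball1 0.37 [362.0, 178.0, 371.0, 182.0] 26 [ 0.5079 -0.3513  0.0256]
top bracket1 0.52 [197.0, 117.0, 212.0, 134.0] 211 [0.6736 0.1298 0.0122]
top spray_can 0.67 [293.0, 92.0, 317.0, 126.0] 589 [ 0.6899 -0.1543  0.163 ]
top screwdriver 0.8 [380.0, 166.0, 414.0, 225.0] 383 [ 0.4298 -0.4245  0.0222]
top screwdriver 0.33 [355.0, 188.0, 359.0, 196.0] 32 [ 0.4759 -0.326   0.0257]
top screwdriver 0.3 [364.0, 177.0, 372.0, 182.0] 31 [ 0.508  -0.3503  0.0252]
```

View pics/scene0.png

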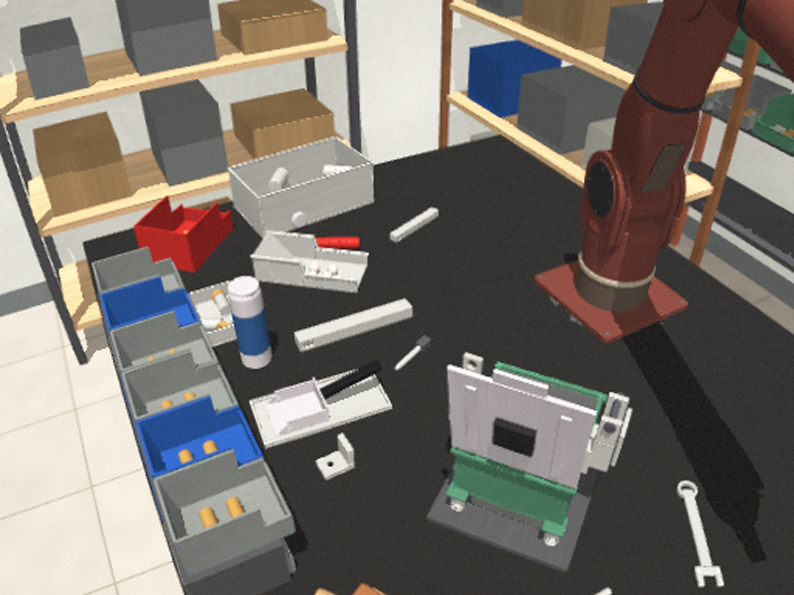

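View pics/top0.png

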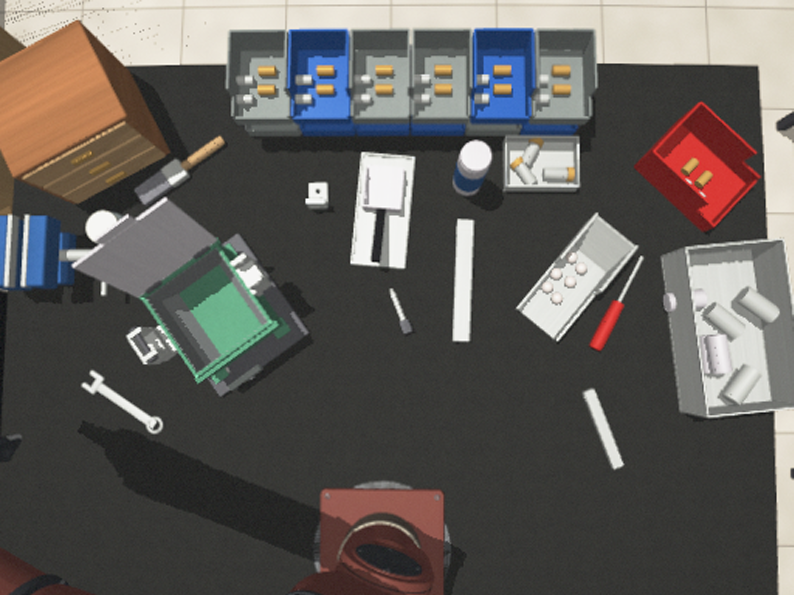

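```bash
cat > est.py <<'E'
from h import *
np.set_printoptions(precision=4,suppress=True)
def rect(P):
    (c,s,a)=cv2.minAreaRect((P[:,:2]*1000).astype(np.float32)); b=cv2.boxPoints((c,s,a))
    return np.round(c,1),np.round(s,1),round(a,1)
def band(X,box,z0,z1):
    P=X.reshape(-1,3); P=P[~np.isnan(P[:,0])]
    m=(P[:,0]>box[0])&(P[:,0]<box[1])&(P[:,1]>box[2])&(P[:,1]<box[3])&(P[:,2]>z0)&(P[:,2]<z1)
    return P[m]
def inl(P,r=.006,k=4):
    from scipy.spatial import cKDTree
    t=cKDTree(P); return P[[len(x)>k for x in t.query_ball_point(P,r)]]
E
python3 - <<'E'
from est import *
S=snap("scene");T=snap("top")
np.savez("c0.npz",s=cloud(S),t=cloud(T))
for nm,s in(("scene",S),("top",T)):
    X=cloud(s); print(nm)
    P=band(X,(.3,.7,.15,.5),.144,.153); print("rim",len(P),rect(inl(P)))
    P=band(X,(.3,.75,.1,.6),.010,.017); print("base",len(P),rect(inl(P)))
    P=band(X,(.3,.75,.1,.6),.19,.219); print("hi",len(P)); 
    P=band(X,(.3,.75,.1,.6),.204,.209); print("fork",len(P),np.median(P,0) if len(P) else 0)
    P=band(X,(.3,.75,.1,.6),.213,.219); print("keep",len(P),np.median(P,0) if len(P) else 0)
    P=band(X,(.4,.65,-.2,-.08),.018,.03); print("bar",len(P),rect(inl(P)))
    P=band(X,(.5,.74,-.06,.06),.002,.05); print("tray",len(P),rect(inl(P)))
    P=band(X,(.38,.5,-.08,0),.006,.03); print("pin",len(P),rect(inl(P,.006,2)))
    P=band(X,(.63,.72,.09,.17),.006,.06); print("brk",len(P),rect(inl(P)))
    P=band(X,(.63,.72,.09,.17),.03,.06); print("brkleg",len(P),rect(P))
    P=band(X,(.35,.7,-.48,-.25),.02,.08); print("bin",len(P),rect(inl(P)))
E
```

```text
scene
rim 613 (array([435.3, 315. ]), array([183.8, 202.6]), 35.5)
base 2300 (array([523.6, 237.4]), array([186.5, 399.8]), 36.6)
hi 1000
fork 164 [0.4872 0.3578 0.2067]
keep 249 [0.4866 0.3741 0.2152]
bar 627 (array([ 513.7, -150.3]), array([ 33.8, 224.9]), 87.7)
tray 2156 (array([622.1,   2.2]), array([235.6, 115.5]), 0.0)
pin 121 (array([452.9, -31.4]), array([85.3, 19.6]), 18.1)
brk 340 (array([676.6, 129.6]), array([49.5, 40.3]), 1.9)
brkleg 81 (array([657.7, 129.9]), array([11.5, 35. ]), 2.3)
bin 1326 (array([ 531.7, -383.8]), array([173.4, 287.6]), 64.0)
top
rim 894 (array([440.3, 296. ]), array([181.4, 178. ]), 36.8)
base 1321 (array([596.1, 290.9]), array([479. , 401.7]), 36.7)
hi 1763
fork 161 [0.5108 0.3146 0.2065]
keep 178 [0.4095 0.3715 0.2156]
bar 791 (array([ 513.7, -149.3]), array([ 30.4, 224.8]), 87.8)
tray 2099 (array([620.8,   5.9]), array([106.9, 240. ]), 85.6)
pin 119 (array([451.2, -28.5]), array([89.3, 17.4]), 22.4)
brk 202 (array([676.4, 131. ]), array([50.7, 34.2]), 1.5)
brkleg 54 (array([655.6, 130.2]), array([ 9.8, 34.7]), 1.2)
bin 1638 (array([ 538.8, -358.4]), array([208., 314.]), 87.6)
```

Run:
```python
from h import *
# orthographic height map + color from both clouds
d=np.load("c0.npz"); T=snap("top");S=snap("scene")
def ortho(x0,x1,y0,y1,name,sc=1000):
    im=np.zeros((int((x1-x0)*sc),int((y1-y0)*sc),3),np.uint8); z=np.full(im.shape[:2],-1.)
    for X,s in((d["s"],S),(d["t"],T)):
        P=X.reshape(-1,3);C=s["img"].reshape(-1,3)[:,::-1]
        m=(P[:,0]>x0)&(P[:,0]<x1)&(P[:,1]>y0)&(P[:,1]<y1)
        for p,c in zip(P[m],C[m]):
            r=int((x1-p[0])*sc);k=int((y1-p[1])*sc)
            for a in(0,1):
                for b in(0,1):
                    if r+a<z.shape[0] and k+b<z.shape[1] and p[2]>z[r+a,k+b]: z[r+a,k+b]=p[2]; im[r+a,k+b]=c
    return im
A=ortho(.35,.7,.15,.55,"m",1000); B=ortho(.35,.7,-.5,.06,"b",1000)
cv2.imwrite("pics/ortho.png",cv2.resize(np.hstack([A,B]),None,fx=.83,fy=.83))
im=T["img"][:,:,::-1][90:260,330:420]; cv2.imwrite("pics/x.png",im)
a=cv2.resize(T["img"][:,:,::-1][80:260,30:215],(555,540),interpolation=cv2.INTER_CUBIC)
cv2.imwrite("pics/mach.png",a)
b=np.hstack([cv2.resize(T["img"][:,:,::-1][130:230,320:420],(400,400),interpolation=cv2.INTER_CUBIC),cv2.resize(T["img"][:,:,::-1][95:215,220:320],(333,400),interpolation=cv2.INTER_CUBIC)])
cv2.imwrite("pics/binscoop.png",b)
```

```text
(no output)
```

View pics/mach.png

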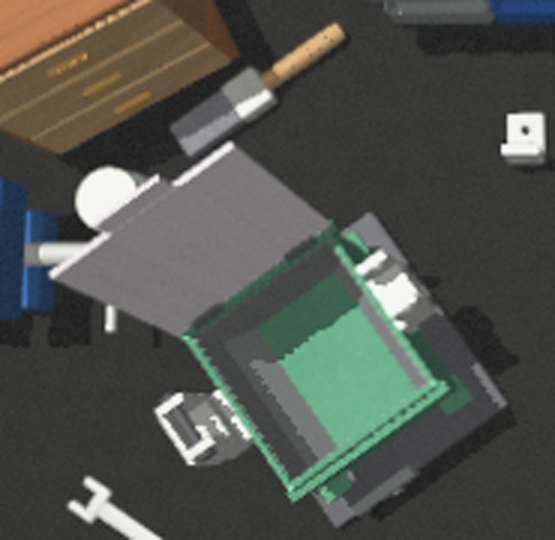

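View pics/binscoop.png

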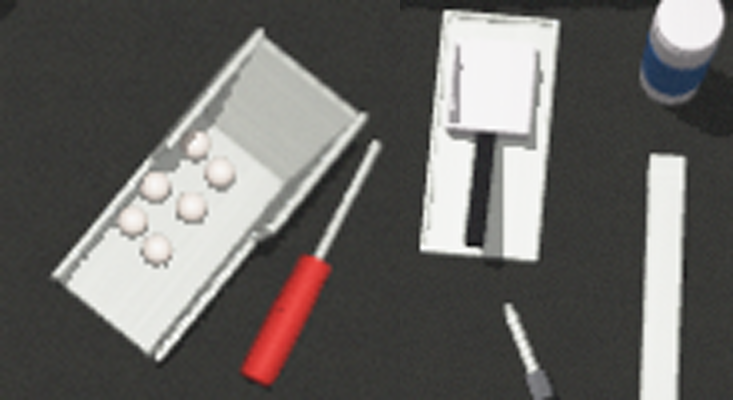

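```bash
cat >> est.py <<'E'
from scipy.optimize import least_squares
def fit(P,boxes,x0,tol=.003,gate=.02,f=.002):
    """boxes: x0,x1,y0,y1,z (top faces). P world pts"""
    def tr(p,Q): c,s=np.cos(p[2]),np.sin(p[2]); d=Q[:,:2]-p[:2]; return np.c_[c*d[:,0]+s*d[:,1],-s*d[:,0]+c*d[:,1]]
    def dist(p):
        L=tr(p,P); D=np.full(len(P),gate)
        for b in boxes:
            m=abs(P[:,2]-b[4])<tol
            dx=np.maximum(np.maximum(b[0]-L[:,0],L[:,0]-b[1]),0);dy=np.maximum(np.maximum(b[2]-L[:,1],L[:,1]-b[3]),0)
            D=np.where(m,np.minimum(D,np.hypot(dx,dy)),D)
        return D
    def res(p):
        # reverse: box corners/edge samples to nearest data
        return dist(p)
    best=None
    for dx in(-.008,0,.008):
        for dy in(-.008,0,.008):
            for da in(-.06,0,.06):
                r=least_squares(res,np.array(x0)+[dx,dy,da],loss="soft_l1",f_scale=f,x_scale=[.01,.01,.05],diff_step=1e-4)
                if best is None or r.cost<best.cost: best=r
    D=dist(best.x); return best.x,best.cost,(D<.002).sum(),len(P)
E
cat > mach.py <<'E'
from est import *
def ptsz(X,box,zs,tol=.003):
    return np.vstack([band(X,box,z-tol,z+tol) for z in zs])
MB=[(-85,-79,-80,80,150),(-85,60,-80,-74,150),(-85,60,74,80,150)]+[(s*22-4,s*22+4,-114,-88,207) for s in(-1,1)]+[(s*22-4,s*22+4,88,114,216) for s in(-1,1)]
MB=[tuple(np.array(b)/1000) for b in MB]
BB=[tuple(np.array(b)/1000) for b in[(-85,31,43,46,32),(-85,31,-46,-43,32),(31,137,43,46,62),(31,137,-46,-43,62)]]
E
python3 - <<'E'
from mach import *
d=np.load("c0.npz")
for k in"st":
    P=ptsz(d[k],(.3,.62,.17,.46),(.15,.207,.216))
    print(k,"mach",fit(P,MB,[.44,.3,.64]))
    for z in(.207,.216):
        Q=ptsz(d[k],(.3,.62,.17,.46),(z,)); Q=Q[(Q[:,0]<.43)|(Q[:,1]<.27)]; print(z,len(Q),np.median(Q,0) if len(Q) else "")
    P=ptsz(d[k],(.38,.7,-.45,-.25),(.032,.062)); print(k,"bin",fit(P,BB,[.52,-.36,-.65]))
    P=band(d[k],(.38,.7,-.45,-.25),.004,.008); 
for k in "st": # tray rim, scoop parts
    P=band(d[k],(.5,.74,-.06,.06),.007,.011); print("trayrim",len(P),rect(inl(P)))
    P=band(d[k],(.55,.74,-.06,.06),.022,.031+.01); P=inl(P); print("scoop walls",len(P),rect(P))
    P=band(d[k],(.5,.62,-.06,.06),.04,.09); print("handle",len(P),rect(P) if len(P) else ""); 
    for x in np.arange(.52,.64,.015):
        Q=P[abs(P[:,0]-x)<.006]
        if len(Q): print(x.round(3),np.median(Q,0),Q[:,2].max())
E
```

```text
s mach (array([0.442 , 0.3001, 0.6455]), np.float64(0.013851176107072689), np.int64(384), 824)
0.207 110 [0.4105 0.3607 0.2074]
0.216 114 [0.3818 0.3773 0.2148]
s bin (array([ 0.5008, -0.3465, -0.6723]), np.float64(0.0043962844354937915), np.int64(136), 324)
t mach (array([0.4431, 0.2983, 0.6412]), np.float64(0.013896632342548829), np.int64(536), 1021)
0.207 97 [0.4858 0.227  0.2073]
0.216 92 [0.3909 0.3796 0.2152]
t bin (array([ 0.4929, -0.3427, -0.6881]), np.float64(0.007503673151103112), np.int64(172), 456)
trayrim 330 (array([639.6,   3.8]), array([107.3, 203.6]), 86.8)
scoop walls 251 (array([656.6,   5.4]), array([ 77.6, 117.7]), 85.7)
handle 229 (array([580.7,  11.4]), array([21.8, 79. ]), 84.2)
0.535 [0.5406 0.0075 0.0632] 0.0631965065141673
0.55 [0.5504 0.0202 0.0615] 0.06613687923154368
0.565 [0.565  0.0176 0.0571] 0.06282047745441187
0.58 [0.5808 0.0162 0.0541] 0.05746622315324526
0.595 [0.5949 0.0144 0.0487] 0.053680136703326116
0.61 [0.6099 0.0115 0.0456] 0.04927847992190149
0.625 [0.6194 0.0145 0.0444] 0.04505356165387299
trayrim 485 (array([638.4,   5.8]), array([103.1, 198.3]), 84.8)
scoop walls 34 (array([662.5,  -9.4]), array([35.2, 90.9]), 39.3)
handle 171 (array([579.3,  12.7]), array([17.9, 80.2]), 85.2)
0.535 [0.5395 0.0153 0.0617] 0.0632295277691771
0.55 [0.5503 0.014  0.0631] 0.06727643446812168
0.565 [0.5634 0.0141 0.0597] 0.06394112848399003
0.58 [0.5809 0.0119 0.054 ] 0.05725013947861126
0.595 [0.5937 0.012  0.0503] 0.054293248851316915
0.61 [0.6116 0.0097 0.0465] 0.05141230357566332
```

```bash
cat >> h.py <<'E'
def go(*wps):
    """waypoints (x,y,z,yaw_deg of tool x) -> shift in tool axes (mm), roll deg from current measured pose"""
    o=st(); R=rot(o["tool_rot"]); p=np.array(o["tool_pos"]); th=np.degrees(np.arctan2(R[1,0],R[0,0]))
    print("t",round(o["t"],2),"pos",p.round(4),"yaw",round(th,1),"w",round(o["gripper_width"],4),"gf",round(o["grasp_force"],1),"F",np.round(o["force"],1),"q7",round(o["qpos"][6],2))
    for w in wps:
        d=R.T@(np.array(w[:3])-p)*1000; r=-((w[3]-th+180)%360-180) if w[3] is not None else 0
        print(w,"->",d.round(1),"roll",round(r,1), "or",round(r-360*np.sign(r),1))
MX,MY,MA=.4425,.299,.643
def mw(x,y): c,s=np.cos(MA),np.sin(MA); return MX+(c*x-s*y)/1000,MY+(s*x+c*y)/1000
E
python3 - <<'E'
from h import *
go((.25,.6,.42,92),(.657,.131,.42,92),(.657,.131,.1,92))
E
```

```text
t 1.4 pos [0.25   0.6    0.2423] yaw 157.4 w 0.0855 gf 0.0 F [-0.3  1.1  0.2] q7 -0.06
(0.25, 0.6, 0.42, 92) -> [   0.     0.  -177.7] roll 65.4 or -294.6
(0.657, 0.131, 0.42, 92) -> [-556.1 -276.3 -177.7] roll 65.4 or -294.6
(0.657, 0.131, 0.1, 92) -> [-556.1 -276.3  142.3] roll 65.4 or -294.6
```

move_arm --deltas "0 0 -178 0 0;0 0 -178 0 0;0 0 -178 0 0;-556 -276 -178 65 0;-556 -276 -178 65 0;-556 -276 -178 65 0;-556 -276 -178 65 0;-556 -276 -178 65 0;-556 -276 -178 65 0;-556 -276 -178 65 0;-556 -276 -178 65 0;-556 -276 -178 65 0;-556 -276 -178 65 0;-556 -276 102 65 0;-556 -276 102 65 0;-556 -276 102 65 0;-556 -276 102 65 0;-556 -276 102 65 0;-556 -276 102 65 0" --newtons 60

```text
t: 3.78
tool_pos: [0.6555, 0.1312, 0.1379]
tool_rot: [-0.001, 0.692, 0.722, -0.002]
force: [-0.3, -0.5, 0.2]
gripper_width: 0.0425
grasp_force: 0.0
```

Run:
```python
from est import *
go((.657,.131,.026,92))
s=snap("wrist"); X=cloud(s); save(s,"w1.png")
P=band(X,(.6,.75,.08,.18),.03,.05); print(len(P), rect(inl(P)) if len(P) else "", np.median(P,0))
P=band(X,(.6,.75,.08,.18),.006,.05); print(len(P), rect(inl(P)))
```

```text
t 3.77 pos [0.6555 0.1312 0.1379] yaw 92.4 w 0.0425 gf 0.0 F [-0.3 -0.5  0.2] q7 -0.06
(0.657, 0.131, 0.026, 92) -> [ -0.1   2.  111.9] roll 0.4 or -359.6
515 (array([654.9, 128.6]), array([ 9.7, 36.1]), 2.3) [0.6547 0.1311 0.0454]
1968 (array([674.8, 129. ]), array([50.1, 36.4]), 1.3)
```

move_arm --deltas "0 0 60 0 0;0 0 112 0 0;0 0 112 0 0;0 0 112 0 -1;0 0 112 0 -1;0 0 112 0 -1;0 0 112 0 -1;0 0 0 0 -1;0 0 0 0 -1;0 0 0 0 -1" --newtons 60

```text
t: 5.08
tool_pos: [0.6605, 0.1316, 0.1475]
tool_rot: [0.003, 0.692, 0.721, 0.005]
force: [0.4, 0.1, -1.8]
gripper_width: 0.0093
grasp_force: 59.2
```

Run:
```python
from h import *
x,y=mw(-10,0)
go((.6,.13,.27,92),(x,y,.27,92),(x,y,.115,92))
```

```text
t 5.08 pos [0.6605 0.1316 0.1475] yaw 92.4 w 0.0093 gf 59.2 F [ 0.4  0.1 -1.8] q7 -0.06
(0.6, 0.13, 0.27, 92) -> [   1.2  -59.2 -123.1] roll 0.4 or -359.6
(np.float64(0.4344969943518062), np.float64(0.29300400962350853), 0.27, 92) -> [ 170.9 -217.9 -124.3] roll 0.4 or -359.6
(np.float64(0.4344969943518062), np.float64(0.29300400962350853), 0.115, 92) -> [ 170.5 -219.5   30.7] roll 0.4 or -359.6
```

move_arm --deltas "0 -20 -60 0 -1;0 -40 -124 0 -1;60 -90 -124 0 -1;110 -140 -124 0 -1;150 -190 -124 0 -1;171 -218 -124 0 -1;171 -218 -124 0 -1;171 -219 -70 0 -1;171 -219 -20 0 -1;171 -219 31 0 -1;171 -219 31 0 -1;171 -219 31 0 -1;171 -219 31 0 -0.3;171 -219 31 0 -0.3;171 -219 31 0 -0.3;171 -219 -40 0 -0.3;171 -219 -100 0 -0.3;171 -219 -124 0 -0.3"

```text
t: 7.32
tool_pos: [0.4321, 0.2936, 0.2684]
tool_rot: [-0.0, 0.692, 0.722, 0.002]
force: [0.8, -0.0, -0.7]
gripper_width: 0.0303
grasp_force: 0.0
```

Run:
```python
from h import *
go((.602,.012,.27,-4.8),(.602,.0115,.12,-4.8),(.602,.0115,.036,-4.8))
s=snap("top"); save(s,"t1.png",(30,80,215,260),3)
```

```text
t 7.33 pos [0.4321 0.2936 0.2684] yaw 92.4 w 0.0303 gf 0.0 F [ 0.8 -0.  -0.7] q7 -0.62
(0.602, 0.012, 0.27, -4.8) -> [-288.4  158.2   -2.1] roll 97.2 or -262.8
(0.602, 0.0115, 0.12, -4.8) -> [-289.4  157.6  147.9] roll 97.2 or -262.8
(0.602, 0.0115, 0.036, -4.8) -> [-289.7  157.3  231.9] roll 97.2 or -262.8
```

View pics/t1.png

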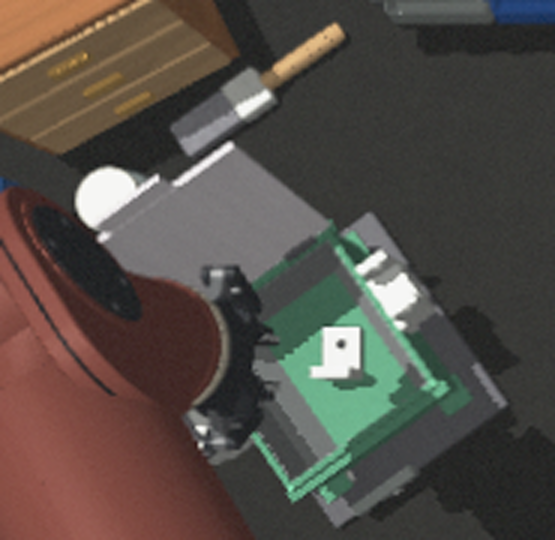

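move_arm --deltas "-40 22 -10 10 0;-90 50 -5 20 0;-289 158 0 97 0;-289 158 0 97 0;-289 158 0 97 0;-289 158 0 97 0;-289 158 0 97 0;-289 158 0 97 0;-289 158 0 97 0;-289 158 0 97 0;-289 158 60 97 0;-289 158 128 97 0;-289 158 128 97 0"

```text
t: 9.0
tool_pos: [0.5982, 0.0111, 0.1327]
tool_rot: [0.001, 0.999, -0.039, -0.004]
force: [-0.0, 0.6, 1.0]
gripper_width: 0.0425
grasp_force: 0.0
```

Run:
```python
from est import *
s=snap("wrist"); X=cloud(s); save(s,"w2.png")
P=band(X,(.52,.64,-.06,.06),.03,.09); print(len(P), rect(inl(P)))
for x in np.arange(.53,.75,.012):
    Q=band(X,(x-.004,x+.004,-.06,.06),.0,.09)
    H=Q[Q[:,2]>.035] if x<.64 else Q
    if len(H): print(x.round(3),np.median(H,0),H[:,1].min().round(4),H[:,1].max().round(4),H[:,2].max().round(4))
go((.6,.012,.036,-4.8))
```

```text
2628 (array([590.3,   8.7]), array([ 17.9, 100.1]), 85.5)
0.542 [0.5435 0.0121 0.0636] 0.0042 0.0214 0.0655
0.554 [0.5541 0.0119 0.0607] 0.0024 0.0209 0.0635
0.566 [0.5661 0.0107 0.0575] 0.0015 0.0198 0.0604
0.578 [0.5781 0.0098 0.0543] 0.0006 0.0189 0.0565
0.59 [0.5899 0.009  0.0511] -0.0003 0.018 0.054
0.602 [0.6021 0.0075 0.0479] -0.0012 0.0161 0.0506
0.614 [0.6141 0.0065 0.0446] -0.0021 0.0151 0.0471
0.626 [0.626  0.0056 0.0414] -0.0029 0.0142 0.044
0.638 [0.6387 0.0032 0.0381] -0.0322 0.0133 0.0404
0.65 [0.6493 0.0085 0.0065] -0.0599 0.0595 0.0391
0.662 [ 0.6621 -0.0001  0.0062] -0.0599 0.0598 0.0331
0.674 [ 0.674  -0.0005  0.0062] -0.0599 0.0597 0.0335
0.686 [ 0.6861 -0.0011  0.0062] -0.0598 0.0599 0.033
0.698 [ 0.6981 -0.0018  0.0063] -0.0597 0.0596 0.0331
0.71 [ 0.71   -0.0018  0.0063] -0.0596 0.06 0.0328
0.722 [ 0.7221 -0.0037  0.0059] -0.0595 0.0599 0.0224
0.734 [ 0.7341 -0.005   0.0041] -0.06 0.0599 0.0134
0.746 [0.7456 0.0011 0.0037] -0.06 0.0598 0.0105
t 9.05 pos [0.5998 0.0108 0.135 ] yaw -4.5 w 0.0428 gf 0.0 F [-1.  -0.2  0.6] q7 -1.51
(0.6, 0.012, 0.036, -4.8) -> [ 0.4 -1.3 99. ] roll 0.3 or -359.7
```

View pics/w2.png

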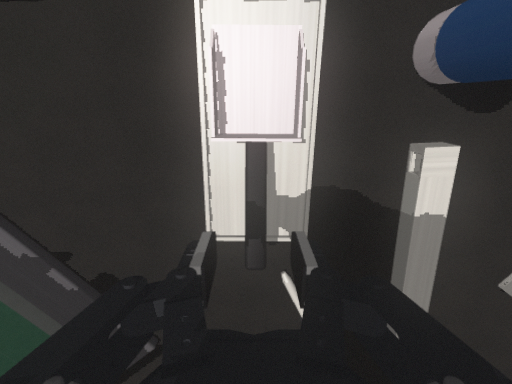

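move_arm --deltas "0 3 50 0 0;0 3 101 0 0;0 3 101 0 0;0 3 101 0 -1;0 3 101 0 -1;0 3 101 0 -1;0 3 101 0 -1;0 3 101 0 -1;0 3 70 0 -1;0 3 40 0 -1;0 3 0 0 -1;0 3 0 0 -1;0 3 0 0 -1" --newtons 110

```text
t: 10.68
tool_pos: [0.6009, 0.0082, 0.1371]
tool_rot: [-0.0, 0.999, -0.04, 0.001]
force: [-0.1, -0.6, -1.8]
gripper_width: 0.0152
grasp_force: 108.1
```

Run:
```python
from est import *
s=snap("wrist"); X=cloud(s)
go((.6,.01,.3,-4.5))
P=band(X,(.5,.8,-.06,.06),.05,.2)
for x in np.arange(.53,.75,.02):
    Q=P[abs(P[:,0]-x)<.004]
    if len(Q): print(x.round(3),np.median(Q,0),Q[:,2].min().round(4),Q[:,1].min().round(4),Q[:,1].max().round(4),Q[:,2].max().round(4))
d=np.load("c0.npz")
for yaw in(-.66,-.67,-.68,-.69):
  c,sn=np.cos(yaw),np.sin(yaw)
  for k in"st":
    out=[]
    for z0,z1 in((.027,.035),(.058,.065)):
        P=band(d[k],(.36,.72,-.5,-.23),z0,z1); L=np.c_[(P[:,0]-.5)*c+(P[:,1]+.345)*sn,-(P[:,0]-.5)*sn+(P[:,1]+.345)*c]*1000
        for sg in(1,-1):
            for x0,x1 in((-85,-30),(-30,30),(30,90),(90,140)):
                m=(L[:,0]>x0)&(L[:,0]<x1)&(abs(L[:,1]*sg-44.5)<9)
                if m.sum()>7: out.append((x0,sg,m.sum(),round(np.median(L[m,1]),1)))
    # extents along x
    print(yaw,k,out)
    P=band(d[k],(.36,.72,-.5,-.23),.004,.068); L=np.c_[(P[:,0]-.5)*c+(P[:,1]+.345)*sn,-(P[:,0]-.5)*sn+(P[:,1]+.345)*c]*1000
    m=abs(L[:,1])<40; print(np.percentile(L[m,0],[.5,1,3,97,99,99.5]).round(1))
    B=P[m]; Lb=L[m]
    for xx in(75,80,85,90,100,110,120,130): 
        q=abs(Lb[:,0]-xx)<2.5; print(xx,round(np.median(B[q,2])*1000,1) if q.sum() else None,end=' ')
    print()
```

```text
t 10.72 pos [0.6004 0.0081 0.1363] yaw -4.6 w 0.0157 gf 108.1 F [-1.1  0.3 -1.8] q7 -1.5
(0.6, 0.01, 0.3, -4.5) -> [  -0.6   -1.9 -163.7] roll -0.1 or 359.9
0.57 [0.5701 0.0097 0.1541] 0.1502 0.0008 0.0187 0.1567
0.59 [ 0.5898 -0.0234  0.1841] 0.146 -0.0365 0.0506 0.2
0.61 [ 0.6095 -0.002   0.1797] 0.1281 -0.0479 0.05 0.2
0.63 [0.63   0.0052 0.1375] 0.1334 -0.0038 0.0142 0.1402
0.65 [0.6499 0.0053 0.104 ] 0.1015 -0.0338 0.0409 0.1367
0.67 [0.6701 0.0019 0.1038] 0.101 -0.0352 0.0397 0.1309
0.69 [ 0.6901 -0.      0.1037] 0.1011 -0.0367 0.038 0.1304
0.71 [0.71   0.0003 0.1034] 0.1006 -0.0381 0.0364 0.1304
0.73 [0.7271 0.0191 0.1032] 0.1006 -0.0159 0.0346 0.1115
-0.66 s [(-85, 1, np.int64(29), np.float64(46.9)), (-30, 1, np.int64(29), np.float64(45.2)), (30, 1, np.int64(36), np.float64(41.7)), (90, 1, np.int64(23), np.float64(42.0)), (-85, -1, np.int64(39), np.float64(-44.5)), (-30, -1, np.int64(35), np.float64(-47.1)), (30, -1, np.int64(30), np.float64(-47.4)), (90, -1, np.int64(12), np.float64(-45.5)), (30, 1, np.int64(28), np.float64(45.4)), (90, 1, np.int64(20), np.float64(43.6)), (3
[... 3463 characters left out ...]
9)), (30, -1, np.int64(35), np.float64(-44.9)), (90, -1, np.int64(26), np.float64(-45.5))]
[-97.9 -90.1 -86.7 125.  128.  128.6]
75 16.3 80 14.6 85 18.9 90 22.6 100 35.3 110 46.9 120 60.6 130 59.5 
-0.69 t [(-85, 1, np.int64(28), np.float64(44.0)), (-30, 1, np.int64(27), np.float64(45.1)), (-85, -1, np.int64(36), np.float64(-48.0)), (-30, -1, np.int64(34), np.float64(-47.2)), (90, -1, np.int64(10), np.float64(-42.0)), (30, 1, np.int64(24), np.float64(43.8)), (90, 1, np.int64(35), np.float64(43.2)), (30, -1, np.int64(35), np.float64(-47.9)), (90, -1, np.int64(41), np.float64(-44.5))]
[-137.8 -120.7  -88.3  126.9  188.8  227.3]
75 9.6 80 13.5 85 20.5 90 25.9 100 38.5 110 49.7 120 62.2 130 60.6
```

```bash
cat >> h.py <<'E'
BX,BY,BA=.4976,-.344,-.6807
def bw(x,y=0): c,s=np.cos(BA),np.sin(BA); return BX+(c*x-s*y)/1000,BY+(s*x+c*y)/1000
E
python3 - <<'E'
from h import *
x,y=bw(-182)
go((.5,-.05,.25,-4.6),(x,y,.25,-39),(x,y,.07,-39))
E
```

```text
t 10.72 pos [0.6004 0.0081 0.1363] yaw -4.6 w 0.0157 gf 108.1 F [-1.1  0.3 -1.8] q7 -1.5
(0.5, -0.05, 0.25, -4.6) -> [ -95.5   66.  -113.7] roll -0.0 or 360.0
(np.float64(0.35616190808401504), np.float64(-0.22946063491023974), 0.25, -39) -> [-224.4  256.4 -113.7] roll 34.4 or -325.6
(np.float64(0.35616190808401504), np.float64(-0.22946063491023974), 0.07, -39) -> [-224.4  256.5   66.3] roll 34.4 or -325.6
```

move_arm --deltas "-20 10 -60 0 -1;-60 40 -113 0 -1;-95 66 -113 8 -1;-125 110 -113 17 -1;-160 160 -113 25 -1;-195 210 -113 34 -1;-224 256 -113 34.4 -1;-224 256 -113 34.4 -1;-224 256 -113 34.4 -1;-224 256 -60 34.4 -1;-224 256 0 34.4 -1;-224 256 40 34.4 -1;-224 256 60 34.4 -1;-224 256 60 34.4 -1;-224 256 60 34.4 -1"

```text
t: 12.6
tool_pos: [0.3575, -0.229, 0.0769]
tool_rot: [0.001, 0.943, -0.333, -0.0]
force: [1.0, -0.1, -2.3]
gripper_width: 0.0155
grasp_force: 108.1
```

Run:
```python
from est import *
x,y=bw(-182)
go((x,y,.0415,-39))
s=snap("top"); save(s,"t2.png",(300,120,430,250),4)
X=cloud(s)
for n in("top","scene"):
    if n=="scene": s=snap("scene");X=cloud(s)
    for r in viewer.regions_of(n,"ball1"):
        P=X[r["region"]]; 
        c=np.nanmedian(P,0); c_,s_=np.cos(BA),np.sin(BA); d=c[:2]-[BX,BY]
        print(n,round(r["p"],2),c,"bin",(1000*np.array([c_*d[0]+s_*d[1],-s_*d[0]+c_*d[1]])).round())
```

```text
t 12.6 pos [ 0.3575 -0.229   0.0769] yaw -39.0 w 0.0155 gf 108.1 F [ 1.  -0.1 -2.3] q7 -1.72
(np.float64(0.35616190808401504), np.float64(-0.22946063491023974), 0.0415, -39) -> [-0.7  1.1 35.4] roll 0.0 or -360.0
top 0.54 [ 0.4962 -0.3066  0.0259] bin [-25.  28.]
top 0.53 [ 0.5545 -0.354   0.0255] bin [50. 28.]
top 0.5 [ 0.5343 -0.3714  0.0246] bin [46.  2.]
top 0.48 [ 0.4755 -0.3258  0.0256] bin [-29.   0.]
scene 0.33 [0.5125 0.3615 0.1475] bin [-432.  558.]
```

View pics/t2.png

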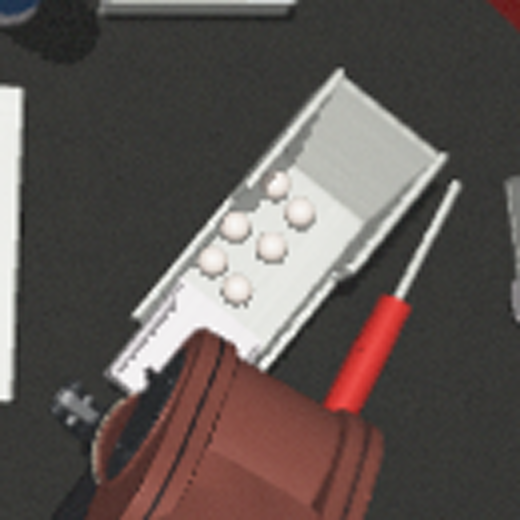

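Run:
```python
from est import *
for n in("top","scene"):
    X=cloud(snap(n)); P=band(X,(.3,.6,-.45,-.1),.0,.09)
    c,s=np.cos(BA),np.sin(BA); d=P[:,:2]-[BX,BY]; L=np.c_[c*d[:,0]+s*d[:,1],-s*d[:,0]+c*d[:,1]]*1000
    for z0,z1 in((.038,.048),(.05,.075),(.026,.036)):
        for x0 in range(-130,-30,15):
            q=(P[:,2]>z0)&(P[:,2]<z1)&(L[:,0]>x0)&(L[:,0]<x0+15)&(abs(L[:,1])<60)
            if q.sum(): print(n,z0,x0,q.sum(),L[q].min(0).round(1),L[q].max(0).round(1))
```

```text
top 0.038 -130 40 [-129.7   10.5] [-115.2   40.1]
top 0.038 -115 46 [-114.7    9. ] [-100.3   40.1]
top 0.038 -100 48 [-99.6   8.9] [-85.1  40. ]
top 0.038 -85 48 [-84.7   7. ] [-70.9  40.2]
top 0.038 -70 106 [-70.  -31.8] [-55.   47.9]
top 0.038 -55 40 [-54.7 -34.3] [-49.7  39. ]
top 0.038 -40 5 [-39.1 -48.1] [-28.3  49.1]
top 0.05 -130 7 [-127.2   38.4] [-116.6   40.2]
top 0.05 -115 10 [-114.9   37.5] [-100.9   40.3]
top 0.05 -100 9 [-98.2  37.3] [-86.2  40.4]
top 0.05 -85 11 [-83.6 -34.5] [-70.   40.4]
top 0.05 -70 11 [-68.7 -34.1] [-56.4  40.2]
top 0.026 -100 3 [-91.9  43.6] [-87.   48.6]
top 0.026 -85 8 [-84.9  42.6] [-71.1  49.8]
top 0.026 -70 20 [-69.1 -50.5] [-56.1  49.1]
top 0.026 -55 16 [-54.1 -49.4] [-41.3  48.7]
top 0.026 -40 28 [-39.6 -49.9] [-25.2  49. ]
scene 0.038 -130 32 [-129.2  -35.5] [-115.2   40.7]
scene 0.038 -115 39 [-114.9  -37.2] [-100.3   41.1]
scene 0.038 -100 42 [-99.9 -36.5] [-85.2  40.2]
scene 0.038 -85 38 [-84.9 -35.6] [-70.6  40.3]
scene 0.038 -70 46 [-69.3 -34.5] [-55.7  40.9]
scene 0.038 -55 28 [-54.9 -34.4] [-48.8  51.3]
scene 0.05 -130 52 [-129.9  -36.9] [-115.    42.4]
scene 0.05 -115 52 [-114.7  -37.9] [-101.3   41.1]
scene 0.05 -100 51 [-99.7 -39.8] [-85.4  43.3]
scene 0.05 -85 50 [-84.7 -38.5] [-70.2  43.5]
scene 0.05 -70 16 [-69.8 -36.9] [-59.1  43. ]
scene 0.05 -55 1 [-54.4 -33.2] [-54.4 -33.2]
scene 0.026 -100 4 [-89.8  40.1] [-86.4  49.2]
scene 0.026 -85 14 [-84.5  44.8] [-70.3  50.5]
scene 0.026 -70 11 [-67.3  43.2] [-55.4  50.5]
scene 0.026 -55 13 [-53.8 -49.4] [-40.6  50.7]
scene 0.026 -40 35 [-40.  -52.1] [-25.1  50.1]
```

move_arm --deltas "0 3 15 0 -1;0 3 25 0 -1;0 3 32 0 -1;0 3 35 0 -1;0 3 35 0 -1"

```text
t: 13.52
tool_pos: [0.3551, -0.2317, 0.0415]
tool_rot: [-0.0, 0.943, -0.334, 0.0]
force: [-0.8, 0.6, -0.7]
gripper_width: 0.0154
grasp_force: 108.4
```

move_arm --deltas "10 0 0 0 -1;22 0 0 0 -1;34 0 0 0 -1;46 0 0 0 -1;58 0 0 0 -1;70 0 0 0 -1;82 0 0 0 -1;94 0 0 0 -1;104 0 0 0 -1;114 0 0 0 -1;122 0 0 0 -1;126 0 0 0 -1;128 0 0 0 -1;128 0 0 0 -1"

```text
t: 15.28
tool_pos: [0.4524, -0.3105, 0.0411]
tool_rot: [-0.002, 0.943, -0.334, -0.003]
force: [-11.0, 10.1, 14.2]
gripper_width: 0.0158
grasp_force: 110.2
```

Run:
```python
from est import *
go((.5,0,.1,-39))
s=snap("scene"); save(s,"s3.png",(150,130,260,210),6)
```

```text
t 15.28 pos [ 0.4524 -0.3105  0.0411] yaw -39.0 w 0.0158 gf 110.2 F [-11.   10.1  14.2] q7 -1.29
(0.5, 0, 0.1, -39) -> [-158.9 -271.2  -57.7] roll -0.0 or 360.0
```

View pics/s3.png

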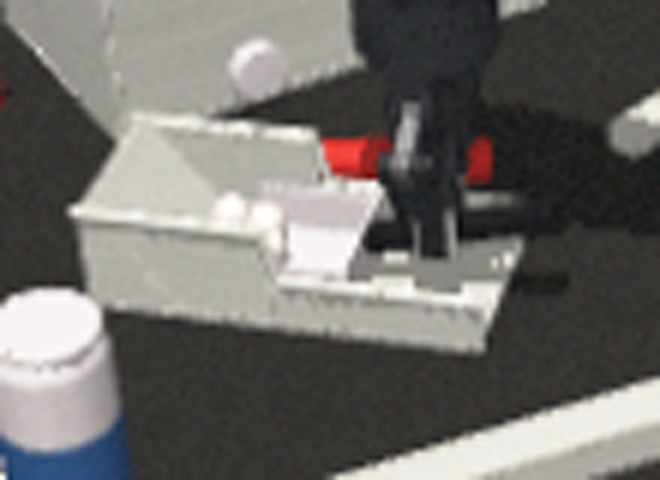

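move_arm --deltas "4 0 -1 0 -1;8 0 -2 0 -1;12 0 -4 0 -1;16 0 -6 0 -1;20 0 -8 0 -1;24 0 -10 0 -1;28 0 -13 0 -1;28 0 -13 0 -1;28 0 -13 0 -1"

```text
t: 16.45
tool_pos: [0.455, -0.3128, 0.0455]
tool_rot: [-0.012, 0.942, -0.335, -0.026]
force: [-71.7, 62.3, 33.9]
gripper_width: 0.0155
grasp_force: 111.0
```

Run:
```python
from est import *
go((.5,0,.1,-39))
s=snap("wrist"); X=cloud(s)
a=cv2.resize(s["img"][:,:,::-1],(400,300)); b=cv2.resize(snap("top")["img"][:,:,::-1][120:220,320:440],(400,300)); cv2.imwrite("pics/w4.png",np.hstack([a,b]))
P=X.reshape(-1,3); P=P[~np.isnan(P[:,0])]
c,sn=np.cos(BA),np.sin(BA); d=P[:,:2]-[BX,BY]; L=np.c_[c*d[:,0]+sn*d[:,1],-sn*d[:,0]+c*d[:,1]]*1000
for x0 in range(-20,140,10):
    q=(L[:,0]>x0)&(L[:,0]<x0+5)&(abs(L[:,1])<32); 
    if q.sum(): print(x0,q.sum(),np.percentile(P[q,2]*1000,[2,50,98]).round(1))
```

```text
t 16.45 pos [ 0.455  -0.3128  0.0455] yaw -39.1 w 0.0155 gf 111.0 F [-71.7  62.3  33.9] q7 -1.29
(0.5, 0, 0.1, -39) -> [-165.3 -271.2  -43.9] roll -0.1 or 359.9
-20 357 [40.5 43.1 44.8]
-10 962 [ 9.7 11.1 36.4]
0 1034 [ 9.3 10.8 36.2]
10 1116 [ 9.  10.5 35.6]
20 1171 [ 8.7 10.1 34.7]
30 1290 [ 8.3 10.2 34.2]
40 1637 [ 9.1 28.6 34.2]
50 1400 [ 7.8 25.4 33.4]
60 2153 [ 7.6 24.1 30.6]
70 38 [ 6.6  8.2 10.9]
```

View pics/w4.png

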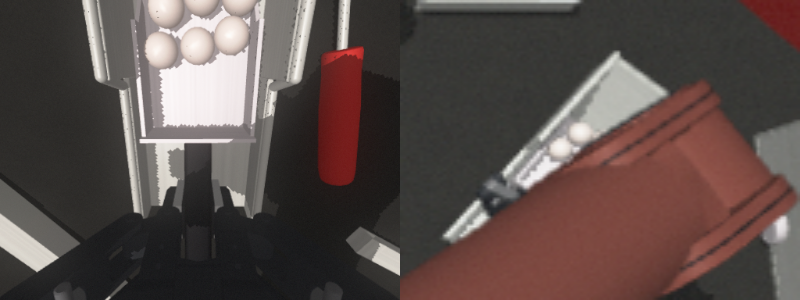

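move_arm --deltas "-10 0 4 0 -1;-20 0 8 0 -1;-28 0 11 0 -1;-28 0 12 0 -1;-28 0 12 0 -1" --newtons 90

```text
t: 17.18
tool_pos: [0.4536, -0.3112, 0.0419]
tool_rot: [-0.001, 0.943, -0.334, -0.001]
force: [-5.1, 5.9, 0.4]
gripper_width: 0.0153
grasp_force: 107.9
```

```bash
cat > bl.py <<'E'
from est import *
def blade():
    s=snap("wrist"); X=cloud(s); P=X.reshape(-1,3); P=P[~np.isnan(P[:,0])]
    o=st(); R=rot(o["tool_rot"]); d=(P-np.array(o["tool_pos"]))@R*1000
    # tool frame: x fwd, z down
    for x0 in range(45,135,10):
        q=(d[:,0]>x0)&(d[:,0]<x0+5)&(abs(d[:,1])<30)
        if q.sum(): print(x0,q.sum(),(np.percentile(d[q,2],[2,50,98])).round(1))
    return s
E
python3 - <<'E'
from bl import *
go((.5,0,.1,-39)); blade()
E
```

```text
t 17.18 pos [ 0.4536 -0.3112  0.0419] yaw -39.0 w 0.0153 gf 107.9 F [-5.1  5.9  0.4] q7 -1.3
(0.5, 0, 0.1, -39) -> [-160.  -271.   -57.5] roll -0.0 or 360.0
45 802 [31.7 32.9 34.2]
55 839 [31.6 32.9 34.3]
65 927 [31.7 32.9 34.3]
75 948 [31.5 33.  34.2]
85 1206 [12.4 31.5 34.1]
95 1440 [10.5 13.3 33. ]
105 1146 [11.1 18.2 34.1]
115 2097 [10.8 15.4 33.8]
125 18 [31.7 32.9 33.9]
```

move_arm --deltas "1 0 -4 0 -1;5 0 -9 0 -1;10 0 -15 0 -1;15 0 -21 0 -1;19 0 -26 0 -1;20 0 -26 0 -1;20 0 -22 0 -1;20 0 -18 0 -1;20 0 -14 0 -1;20 0 -10 0 -1;20 0 -8 0 -1;20 0 -8 0 -1" --newtons 60

```text
t: 18.73
tool_pos: [0.4674, -0.3221, 0.0489]
tool_rot: [-0.002, 0.943, -0.334, -0.003]
force: [-11.0, 11.6, 8.7]
gripper_width: 0.0159
grasp_force: 108.4
```

Run:
```python
from bl import *
go((.5,0,.1,-39)); s=blade(); save(s,"w5.png")
```

```text
t 18.73 pos [ 0.4674 -0.3221  0.0489] yaw -39.0 w 0.0159 gf 108.4 F [-11.   11.6   8.7] q7 -1.29
(0.5, 0, 0.1, -39) -> [-177.8 -270.9  -49.5] roll 0.0 or -360.0
45 1201 [ 5.4 11.6 26.4]
55 1223 [ 1.9  4.2 13.2]
65 1165 [ 4.9 10.7 24.1]
75 1529 [-1.4  1.   9.6]
85 1185 [ 1.   5.4 21.1]
95 1408 [17.  18.6 20.1]
105 1545 [15.7 17.2 18.8]
115 1707 [14.  15.7 17.4]
```

View pics/w5.png

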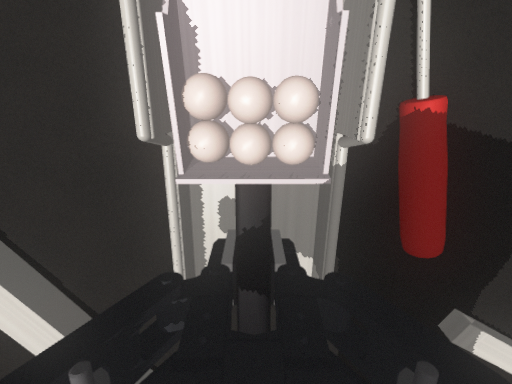

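move_arm --deltas "0 0 -12 0 -1;0 0 -32 0 -1;0 0 -60 0 -1;0 0 -95 0 -1;0 0 -135 0 -1;0 0 -175 0 -1;0 0 -210 0 -1;0 0 -240 0 -1;0 0 -255 0 -1;0 0 -260 0 -1;0 0 -260 0 -1" --newtons 110

```text
t: 20.15
tool_pos: [0.4698, -0.3246, 0.3098]
tool_rot: [-0.0, 0.943, -0.334, -0.0]
force: [0.1, 0.7, -2.0]
gripper_width: 0.0156
grasp_force: 107.8
```

Run:
```python
from bl import *
x,y=mw(22,-60)
go((.475,-.2,.31,30),(.48,.04,.31,126.8),(x,y,.31,126.8)); blade()
```

```text
t 20.15 pos [ 0.4698 -0.3246  0.3098] yaw -39.0 w 0.0156 gf 107.8 F [ 0.1  0.7 -2. ] q7 -1.49
(0.475, -0.2, 0.31, 30) -> [ -74.4 -100.    -0.2] roll -69.0 or 291.0
(0.48, 0.04, 0.31, 126.8) -> [-221.6 -289.6   -0.1] roll -165.8 or 194.2
(np.float64(0.4960825546849751), np.float64(0.26417314493911837), 0.31, 126.8) -> [-350.3 -473.9   -0.1] roll -165.8 or 194.2
45 1092 [ 7.3 12.7 27.8]
55 1206 [ 4.1  6.2 26.1]
65 1061 [ 7.2 13.7 26.8]
75 1374 [ 1.7  3.9 11.5]
85 1023 [ 4.9  9.7 24.4]
95 1288 [20.8 22.3 23.7]
105 1436 [19.8 21.4 23. ]
115 1570 [18.6 20.2 21.7]
```

move_arm --deltas "-3 -4 0 -3 -1;-8 -11 0 -9 -1;-16 -21 0 -17 -1;-26 -34 0 -26 -1;-37 -49 0 -35 -1;-49 -65 0 -44 -1;-61 -80 0 -53 -1;-73 -96 0 -62 -1;-85 -112 0 -71 -1;-97 -127 0 -80 -1;-109 -143 0 -89 -1;-121 -159 0 -98 -1;-133 -174 0 -107 -1;-145 -190 0 -116 -1;-157 -206 0 -125 -1;-168 -220 0 -134 -1;-179 -234 0 -143 -1;-190 -249 0 -152 -1;-199 -261 0 -160 -1;-206 -270 0 -166 -1"

```text
t: 22.7
tool_pos: [0.4797, 0.0156, 0.3098]
tool_rot: [-0.0, 0.443, 0.896, -0.0]
force: [0.1, 0.7, -2.9]
gripper_width: 0.0157
grasp_force: 107.8
```

Run:
```python
from bl import *
x,y=mw(22,-60)
go((x,y,.31,126.8),(x,y,.215,126.8)); blade()
```

```text
t 22.7 pos [0.4797 0.0156 0.3098] yaw 127.4 w 0.0157 gf 107.8 F [ 0.1  0.7 -2.9] q7 0.45
(np.float64(0.4960825546849751), np.float64(0.26417314493911837), 0.31, 126.8) -> [187.6 163.9  -0.3] roll 0.6 or -359.4
(np.float64(0.4960825546849751), np.float64(0.26417314493911837), 0.215, 126.8) -> [187.6 164.   94.7] roll 0.6 or -359.4
45 1043 [ 7.4 13.5 28.2]
55 1216 [ 4.2  6.4 26.1]
65 1039 [ 6.8 13.8 26.9]
75 1418 [ 1.8  3.9 12.1]
85 1069 [ 4.9 10.6 24.5]
95 1304 [20.8 22.4 23.9]
105 1422 [19.9 21.5 22.9]
115 1583 [18.7 20.2 21.9]
```

move_arm --deltas "4 4 0 0 -1;14 12 0 0 -1;30 26 0 0 -1;50 44 0 0 -1;72 63 0 0 -1;94 82 0 0 -1;116 101 0 0 -1;138 120 0 0 -1;158 138 0 0 -1;174 152 0 0.6 -1;184 161 0 0.6 -1;188 164 5 0.6 -1;188 164 15 0.6 -1;188 164 35 0.6 -1;188 164 55 0.6 -1;188 164 75 0.6 -1;188 164 87 0.6 -1;188 164 90 0.6 -1;188 164 90 0.6 -1"

```text
t: 25.12
tool_pos: [0.4981, 0.2634, 0.2207]
tool_rot: [0.0, 0.451, 0.892, 0.0]
force: [-0.6, 0.3, -2.4]
gripper_width: 0.0159
grasp_force: 107.8
```

Run:
```python
from bl import *
x,y=mw(22,-60)
go((x,y,.16,126.8)); s=blade()
X=cloud(s); P=X.reshape(-1,3);P=P[~np.isnan(P[:,0])]
# fork from wrist/top in machine frame
def inm(P):
    c,sn=np.cos(MA),np.sin(MA); d=P[:,:2]-[MX,MY]; return np.c_[c*d[:,0]+sn*d[:,1],-sn*d[:,0]+c*d[:,1]]*1000
for n in("top","scene"):
    Q=cloud(snap(n)).reshape(-1,3);Q=Q[~np.isnan(Q[:,0])]; L=inm(Q)
    q=(Q[:,2]>.203)&(Q[:,2]<.211)&(abs(L[:,0])<40)&(L[:,1]<-80)&(L[:,1]>-125); print(n,q.sum(),L[q].min(0) if q.sum() else"",L[q].max(0) if q.sum() else "")
a=cv2.resize(s["img"][:,:,::-1],(400,300)); T=snap("scene"); b=cv2.resize(T["img"][:,:,::-1][190:330,240:420],(400,300)); cv2.imwrite("pics/w6.png",np.hstack([a,b]))
```

```text
t 25.12 pos [0.4981 0.2634 0.2207] yaw 126.4 w 0.0159 gf 107.8 F [-0.6  0.3 -2.4] q7 0.18
(np.float64(0.4960825546849751), np.float64(0.26417314493911837), 0.16, 126.8) -> [ 1.8 -1.2 60.7] roll -0.4 or 359.6
45 1727 [-1.1 10.2 28. ]
55 1160 [ 4.6  6.7 15. ]
65 1147 [ 8.1 13.7 27.2]
75 1368 [ 2.2  4.6 20.1]
85 1165 [ 4.4  8.4 24.8]
95 1286 [21.4 22.8 24.3]
105 1428 [20.4 21.9 23.5]
115 1543 [19.2 20.8 22.4]
top 53 [ -28.5668 -117.1647] [ 19.7856 -90.8815]
scene 20 [ -28.0408 -116.1354] [ -17.843 -104.259]
```

View pics/w6.png

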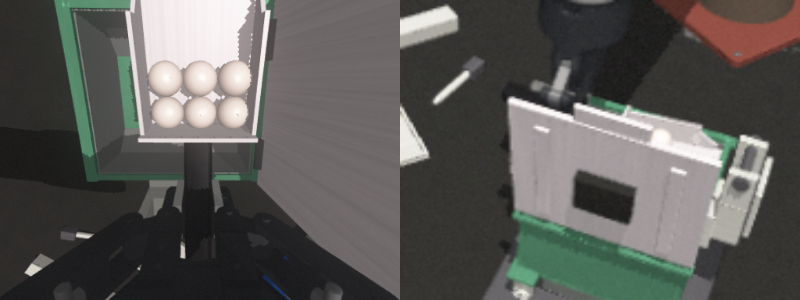

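move_arm --deltas "0 0 8 0 -1;0 0 14 0 -1;0 0 20 0 -1;0 0 25 0 -1;0 0 30 0 -1;0 0 35 0 -1;0 0 38 0 -1;0 0 38 0 -1;0 0 38 0 -1"

```text
t: 26.45
tool_pos: [0.4992, 0.267, 0.1857]
tool_rot: [0.0, 0.45, 0.893, 0.004]
force: [-5.5, 5.1, 22.4]
gripper_width: 0.0159
grasp_force: 124.7
```

Run:
```python
from bl import *
go((.5,.26,.16,126.8)); s=blade(); save(s,"w7.png",None,.8)
```

```text
t 26.45 pos [0.4992 0.267  0.1857] yaw 126.5 w 0.0159 gf 124.7 F [-5.5  5.1 22.4] q7 0.2
(0.5, 0.26, 0.16, 126.8) -> [-6.2 -3.7 25.6] roll -0.3 or 359.7
45 693 [54.3 56.6 58.9]
55 658 [59.  61.2 63.2]
65 688 [63.9 66.1 68.3]
75 677 [68.5 70.7 72.9]
85 681 [73.3 75.4 77.6]
95 532 [77.9 79.9 81.8]
105 468 [121.3 125.7 128.7]
115 577 [112.6 115.6 118.5]
125 3233 [ 39.5  69.6 108.7]
```

View pics/w7.png

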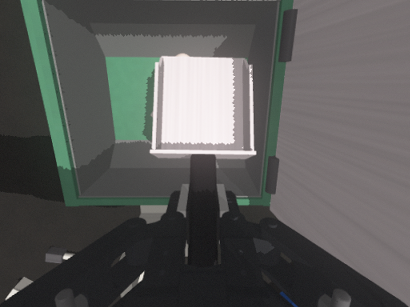

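move_arm --deltas "0 0 -30 0 -1;0 0 -80 0 -1;0 0 -120 0 -1;-60 -50 -120 0 -1;-110 -95 -120 0 -1;-150 -130 -120 0 -1;-188 -164 -120 0 -1;-188 -164 -120 10 -1;-188 -164 -120 20 -1;-188 -164 -120 30 -1"

```text
t: 27.75
tool_pos: [0.4772, 0.0148, 0.3021]
tool_rot: [-0.0, 0.669, 0.743, 0.0]
force: [0.0, 0.3, -1.3]
gripper_width: 0.0154
grasp_force: 120.3
```

Run:
```python
from bl import *
go((.595,.0085,.2,-4.6),(.597,.0083,.034,-4.6)); 
for n in("top","scene"):
    s=snap(n); X=cloud(s)
    print(n,[(round(r["p"],2),np.nanmedian(X[r["region"]],0).round(3).tolist()) for r in viewer.regions_of(n,"ball1")])
    for k in("pin","bar"): print(k,[(round(r["p"],2),np.nanmedian(X[r["region"]],0).round(3).tolist()) for r in viewer.regions_of(n,k)])
    save(s,n+"8.png",(40,110,240,260) if n=="top" else (250,180,430,380),2)
a=cv2.imread("pics/top8.png");b=cv2.imread("pics/scene8.png");b=cv2.resize(b,(390,300));a=cv2.resize(a,(400,300));cv2.imwrite("pics/ts8.png",np.hstack([a,b]))
```

```text
t 27.75 pos [0.4772 0.0148 0.3021] yaw 96.0 w 0.0154 gf 120.3 F [ 0.   0.3 -1.3] q7 -0.09
(0.595, 0.0085, 0.2, -4.6) -> [-18.7 116.5 102.1] roll 100.6 or -259.4
(0.597, 0.0083, 0.034, -4.6) -> [-19.2 118.5 268.1] roll 100.6 or -259.4
top [(0.57, [0.511, 0.317, 0.074]), (0.47, [0.426, 0.331, 0.075]), (0.43, [0.449, 0.32, 0.074]), (0.39, [0.474, 0.333, 0.074])]
pin [(0.5, [0.51, -0.148, 0.024])]
bar [(0.61, [0.224, -0.413, 0.015])]
scene []
pin [(0.43, [0.439, -0.032, 0.012])]
bar [(0.97, [0.517, -0.141, 0.022]), (0.47, [0.294, -0.391, 0.014])]
```

View pics/ts8.png

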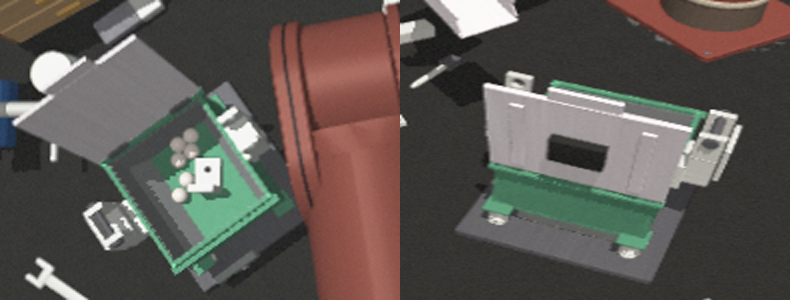

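move_arm --deltas "-19 117 0 10 -1;-19 117 0 20 -1;-19 117 0 31 -1;-19 117 0 41 -1;-19 117 0 52 -1;-19 117 0 62 -1;-19 117 0 73 -1;-19 117 60 83 -1;-19 117 120 94 -1;-19 117 160 100.6 -1;-19 117 190 100.6 -1;-19 117 205 100.6 -1;-19 117 220 100.6 -1;-19 118 235 100.6 -1;-19 118 250 100.6 -1;-19 118 260 100.6 -1;-19 118 265 100.6 -1;-19 118 266 100.6 -1;-19 118 266 100.6 -1" --newtons 80

```text
t: 30.52
tool_pos: [0.5976, 0.009, 0.0377]
tool_rot: [-0.0, 0.999, -0.037, 0.001]
force: [-5.7, -0.4, 8.4]
gripper_width: 0.0155
grasp_force: 116.1
```

Run:
```python
from bl import *
go((.597,.0083,.034,-4.6)); s=blade(); save(s,"w9.png")
```

```text
t 30.52 pos [0.5976 0.009  0.0377] yaw -4.2 w 0.0155 gf 116.1 F [-5.7 -0.4  8.4] q7 -1.25
(0.597, 0.0083, 0.034, -4.6) -> [-0.5  0.8  3.7] roll 0.4 or -359.6
45 849 [29.4 30.8 32.1]
55 918 [29.6 30.9 32.2]
65 956 [29.7 31.  32.3]
75 960 [29.7 31.2 32.7]
85 1079 [29.9 31.3 32.5]
95 1117 [29.9 31.4 32.8]
105 1233 [30.3 31.7 33.2]
115 1294 [30.3 31.7 33.1]
125 443 [32.8 34.3 35.7]
```

move_arm --deltas "0 0 0 0 0;0 0 0 0 0;0 0 0 0 0;0 0 -40 0 0;0 0 -90 0 0;0 0 -150 0 0;0 0 -210 0 0;0 0 -270 0 0;0 0 -330 0 0;0 0 -390 0 0;0 0 -412 0 0"

```text
t: 31.95
tool_pos: [0.5972, 0.0087, 0.4519]
tool_rot: [-0.0, 0.999, -0.037, 0.002]
force: [-0.1, -0.3, -0.8]
gripper_width: 0.0427
grasp_force: 0.0
```

Run:
```python
from est import *
def inm(P):
    c,sn=np.cos(MA),np.sin(MA); d=P[:,:2]-[MX,MY]; return np.c_[c*d[:,0]+sn*d[:,1],-sn*d[:,0]+c*d[:,1]]*1000
S=snap("scene");T=snap("top"); Q=[]
for n,s in(("s",S),("t",T)):
    P=cloud(s).reshape(-1,3);P=P[~np.isnan(P[:,0])];L=inm(P)
    for x0 in range(70,300,20):
        for y0 in(-60,-20,20,60):
            q=(L[:,0]>x0)&(L[:,0]<x0+20)&(abs(L[:,1]-y0)<20)&(P[:,2]<.4)
            if q.sum(): print((x0,y0,round(P[q,2].max(),3)),end=' ')
    print()
    X=cloud(s)
    P=band(X,(.4,.65,-.2,-.08),.018,.03); print("bar",len(P),rect(inl(P)))
    P=band(X,(.38,.5,-.08,0),.006,.03); print("pin",len(P),rect(inl(P,.006,2)) if len(P)>9 else "")
    P=band(X,(.55,.74,-.06,.06),.02,.06); print("scoop",len(P),rect(inl(P)))
x,y=mw(165,-10); x2,y2=mw(20,-10)
go((x,y,.45,36.8+90),(x,y,.3,126.8),(x2,y2,.3,126.8))
```

```text
(70, -60, np.float64(0.157)) (70, -20, np.float64(0.151)) (70, 20, np.float64(0.151)) (70, 60, np.float64(0.146)) (90, -60, np.float64(0.248)) (90, -20, np.float64(0.242)) (90, 20, np.float64(0.248)) (90, 60, np.float64(0.247)) (110, -60, np.float64(0.326)) (110, -20, np.float64(0.346)) (110, 20, np.float64(0.345)) (110, 60, np.float64(0.327)) (130, -60, np.float64(0.003)) (130, -20, np.float64(0.345)) (130, 20, np.float64(0.344)) (130, 60, np.float64(0.004)) (150, -60, np.float64(0.003)) (150, -20, np.float64(0.003)) (150, 20, np.float64(0.003)) (150, 60, np.float64(0.004)) (170, -60, np.float64(0.003)) (170, -20, np.float64(0.003)) (170, 20, np.float64(0.003)) (170, 60, np.float64(0.004)) (190, -60, np.float64(0.003)) (190, -20, np.float64(0.004)) (190, 20, np.float64(0.002)) (210, -60, np.float64(0.003)) (210, -20, np.float64(0.001)) (230, -60, np.float64(0.001)) 
bar 630 (array([ 514.3, -150.2]), array([ 32.8, 227.2]), 87.9)
pin 130 (array([452.6, -29.3]), array([86.9, 18.6]), 22.5)
scoop 516 (array([627. ,   7.4]), array([ 78.3, 155. ]), 86.8)
(70, -60, np.float64(0.182)) (70, -
[... 906 characters left out ...]
90, 20, np.float64(0.022)) (290, 60, np.float64(0.005)) 
bar 793 (array([ 513.6, -149.2]), array([ 30.4, 225. ]), 87.7)
pin 126 (array([451.5, -28.6]), array([90.1, 17.4]), 22.1)
scoop 243 (array([596. ,   0.7]), array([87.9, 61.8]), 3.1)
t 32.05 pos [0.5974 0.0086 0.4508] yaw -4.2 w 0.0426 gf 0.0 F [ 0.1 -0.6 -0. ] q7 -1.45
(np.float64(0.5805455835716892), np.float64(0.3899308355639151), 0.45, 126.8) -> [ -44.9 -379.     0.7] roll -131.0 or 229.0
(np.float64(0.5805455835716892), np.float64(0.3899308355639151), 0.3, 126.8) -> [ -45.5 -379.   150.7] roll -131.0 or 229.0
(np.float64(0.4645020016728791), np.float64(0.30298897510478906), 0.3, 126.8) -> [-154.8 -283.8  150.3] roll -131.0 or 229.0
```

move_arm --deltas "-8 -30 0 -10 -1;-16 -60 0 -20 -1;-20 -90 0 -30 -1;-24 -120 0 -41 -1;-28 -150 0 -51 -1;-32 -180 0 -62 -1;-36 -215 0 -72 -1;-40 -250 0 -83 -1;-40 -285 0 -93 -1;-40 -320 0 -104 -1;-40 -350 0 -114 -1;-40 -383 0 -125 -1;-40 -383 0 -131 -1;-40 -383 50 -131 -1;-40 -383 100 -131 -1;-40 -383 145 -131 -1;-40 -383 148 -131 -1;-40 -383 148 -131 -1"

```text
t: 34.3
tool_pos: [0.5852, 0.3942, 0.3014]
tool_rot: [0.0, 0.448, 0.894, 0.0]
force: [0.4, -0.1, 0.4]
gripper_width: -0.0002
grasp_force: 0.0
```

Run:
```python
from h import *
x,y=mw(168,-10); x2,y2=mw(20,-10)
go((x,y,.3,126.8),(x2,y2,.3,126.8))
```

```text
t 34.3 pos [0.5852 0.3942 0.3014] yaw 126.8 w -0.0002 gf 0.0 F [ 0.4 -0.1  0.4] q7 0.18
(np.float64(0.5829464852661473), np.float64(0.39172963267686256), 0.3, 126.8) -> [-0.7 -3.3  1.4] roll -0.0 or 360.0
(np.float64(0.4645020016728791), np.float64(0.30298897510478906), 0.3, 126.8) -> [  -0.8 -151.3    1.3] roll -0.0 or 360.0
```

move_arm --deltas "0 -15 0 0 -1;0 -30 0 0 -1;0 -42 0 0 -1;0 -54 0 0 -1;0 -66 0 0 -1;0 -78 0 0 -1;0 -90 0 0 -1;0 -102 0 0 -1;0 -114 0 0 -1;0 -126 0 0 -1;0 -138 0 0 -1;0 -150 0 0 -1;0 -155 0 0 -1;0 -150 -60 0 -1;0 -150 -120 0 -1;0 -150 -150 0 -1"

```text
t: 36.3
tool_pos: [0.4652, 0.3043, 0.4536]
tool_rot: [0.001, 0.448, 0.894, 0.002]
force: [0.9, 0.3, -0.7]
gripper_width: -0.0001
grasp_force: 0.0
```

Run:
```python
from est import *
go((.514,-.15,.45,-2+180),(.514,-.15,.13,-2))
P=[]
for n in("scene","top"):
    X=cloud(snap(n)); c,sn=np.cos(MA),np.sin(MA); P=X.reshape(-1,3);P=P[~np.isnan(P[:,0])]; d=P[:,:2]-[MX,MY]; L=np.c_[c*d[:,0]+sn*d[:,1],-sn*d[:,0]+c*d[:,1]]*1000
    for x0 in range(-100,100,25):
        q=(abs(L[:,0]-x0)<5)&(abs(L[:,1]+50)<20); print(x0,np.median(P[q,2]).round(3) if q.sum() else None,end=' ')
    print()
```

```text
t 36.3 pos [0.4652 0.3043 0.4536] yaw 126.8 w -0.0001 gf 0.0 F [ 0.9  0.3 -0.7] q7 0.05
(0.514, -0.15, 0.45, 178) -> [-393.1 -232.9    2.6] roll -51.2 or 308.8
(0.514, -0.15, 0.13, -2) -> [-393.2 -234.   322.6] roll 128.8 or -231.2
-100 None -75 None -50 None -25 0.291 0 0.266 25 0.236 50 0.632 75 0.17 
-100 0.802 -75 0.8 -50 0.774 -25 0.289 0 0.658 25 0.653 50 0.205 75 0.176
```

move_arm --deltas "0 0 -10 0 -1;0 0 -10 0 -1;0 0 -10 0 -1;0 0 -10 0 -1;0 0 -10 0 -1;0 0 -10 0 -1;0 0 -10 0 -1;0 0 -10 0 -1;0 0 -10 0 -1;0 0 -10 0 -1;0 0 -10 0 -1;0 0 -10 0 -1;0 0 -10 0 -1;0 0 -10 0 -1;0 0 -10 0 -1;0 0 -10 0 -1;0 0 -10 0 0"

```text
t: 38.52
tool_pos: [0.4649, 0.3042, 0.4603]
tool_rot: [0.0, 0.448, 0.894, -0.0]
force: [-0.2, 0.8, 0.0]
gripper_width: 0.017
grasp_force: 0.0
```

Run:
```python
from mach import *
s=snap("wrist"); save(s,"w10.png"); X=cloud(s); np.save("w10.npy",X)
c,sn=np.cos(MA),np.sin(MA)
def inm(P): d=P[:,:2]-[MX,MY]; return np.c_[c*d[:,0]+sn*d[:,1],-sn*d[:,0]+c*d[:,1]]*1000
P=X.reshape(-1,3);P=P[~np.isnan(P[:,0])]; L=inm(P)
for nm,z,sy in(("fork",.207,-1),("keep",.216,1)):
    for sx in(-1,1):
        q=(abs(P[:,2]-z)<.004)&(L[:,0]*sx>8)&(L[:,0]*sx<36)&(abs(L[:,1]*sy-101)<25)
        if q.sum()>5: print(nm,sx,q.sum(),np.percentile(L[q],[3,97],axis=0).round(1).tolist(),np.median(P[q,2]).round(4))
q=(abs(P[:,2]-.160)<.004)&(abs(L[:,0])<105)&(abs(L[:,1])<95); print("lid",q.sum(),rect(P[q]), np.percentile(L[q],[.5,99.5],axis=0).round(1).tolist())
for x0 in range(-80,100,40):
    q=(abs(L[:,0]-x0)<8)&(abs(L[:,1]+50)<15); print(x0,np.median(P[q,2]).round(4) if q.sum() else None)
B=[tuple(np.array(b)/1000) for b in[(s_*22-4,s_*22+4,-114,-88,207) for s_ in(-1,1)]+[(s_*22-4,s_*22+4,88,114,216) for s_ in(-1,1)]]
Q=ptsz(X,(.34,.56,.17,.43),(.207,.216)); LQ=inm(Q); Q=Q[(abs(LQ[:,0])<40)&(abs(abs(LQ[:,1])-101)<25)]
print(fit(Q,B,[MX,MY,MA],f=.001))
S=snap("scene"); save(S,"s10.png",(185,185,285,245),6)
```

```text
fork -1 85 [[-28.4, -114.8], [-21.7, -89.5]] 0.2064
fork 1 81 [[16.0, -114.5], [22.2, -89.6]] 0.2065
keep -1 205 [[-31.3, 87.7], [-10.1, 109.9]] 0.2154
keep 1 218 [[10.3, 87.2], [29.3, 110.0]] 0.2152
lid 11306 (array([436.3, 291.8]), array([191.6, 176.4]), 36.5) [[-102.9, -84.6], [84.1, 82.0]]
-80 0.1597
-40 0.1604
0 0.1604
40 0.1605
80 0.1592
(array([0.4419, 0.2967, 0.6369]), np.float64(0.0017496867819251187), np.int64(473), 623)
```

View pics/s10.png

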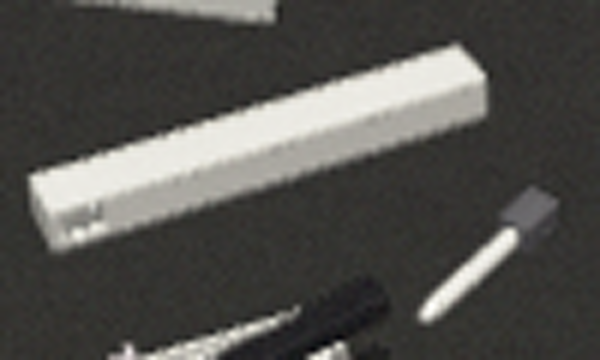

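```bash
sed -i 's/^MX,MY,MA=.*/MX,MY,MA=.4418,.2968,.635/' h.py
python3 - <<'E'
from h import *
go((.5115,-.1496,.45,177.7),(.5115,-.1496,.16,177.7))
E
```

```text
t 38.62 pos [0.4648 0.3043 0.4603] yaw 126.8 w 0.0324 gf 0.0 F [-0.5  0.   0.2] q7 0.06
(0.5115, -0.1496, 0.45, 177.7) -> [-391.5 -234.4   10.3] roll -50.9 or 309.1
(0.5115, -0.1496, 0.16, 177.7) -> [-391.5 -234.3  300.3] roll -50.9 or 309.1
```

move_arm --deltas "-50 -30 10 -10 0.4;-100 -60 10 -20 0.4;-150 -90 10 -30 0.4;-200 -120 10 -41 0.4;-250 -150 40 -51 0.4;-300 -180 80 -51 0.4;-350 -210 140 -51 0.4;-391 -234 200 -51 0.4;-391 -234 250 -51 0.4;-391 -234 300 -51 0.4;-391 -234 300 -51 0.4;-391 -234 300 -51 0.4"

```text
t: 40.12
tool_pos: [0.5116, -0.1491, 0.1609]
tool_rot: [-0.0, 0.02, 1.0, -0.0]
force: [-0.9, -0.5, 0.5]
gripper_width: 0.0597
grasp_force: 0.0
```

Run:
```python
from est import *
s=snap("wrist"); save(s,"w11.png"); X=cloud(s)
P=inl(band(X,(.36,.68,-.2,-.09),.018,.03)); print(len(P),rect(P))
for x in np.arange(.39,.64,.03):
    q=abs(P[:,0]-x)<.006
    if q.sum(): print(x.round(2),np.percentile(P[q,1],[3,97]).round(4),np.percentile(P[q,1],[3,97]).mean().round(4))
go((.5115,-.1496,.0145,177.7))
```

```text
6821 (array([ 537. , -152.8]), array([ 32.3, 287.3]), 87.0)
0.39 [-0.161 -0.133] -0.147
0.42 [-0.1623 -0.1343] -0.1483
0.45 [-0.1632 -0.1351] -0.1491
0.48 [-0.1642 -0.136 ] -0.1501
0.51 [-0.1657 -0.1367] -0.1512
0.54 [-0.1665 -0.1385] -0.1525
0.57 [-0.1681 -0.1392] -0.1537
0.6 [-0.1687 -0.1409] -0.1548
t 40.17 pos [ 0.5125 -0.149   0.162 ] yaw 177.8 w 0.0597 gf 0.0 F [-0.1  0.1  0.4] q7 1.99
(0.5115, -0.1496, 0.0145, 177.7) -> [  1.2  -0.6 147.5] roll 0.1 or -359.9
```

move_arm --deltas "0 -1.5 60 0 0.4;0 -1.5 110 0 0.4;0 -1.5 140 0 0.4;0 -1.5 147 0 0.4;0 -1.5 147 0 0.4;0 -1.5 147 0 -1;0 -1.5 147 0 -1;0 -1.5 147 0 -1;0 -1.5 147 0 -1;0 -1.5 100 0 -1;0 -1.5 40 0 -1;0 -1.5 -40 0 -1;0 -1.5 -100 0 -1;0 -1.5 -140 0 -1;0 -1.5 -140 0 -1" --newtons 100

```text
t: 42.05
tool_pos: [0.5129, -0.1513, 0.3038]
tool_rot: [0.003, 0.019, 1.0, 0.001]
force: [-0.0, 0.1, -6.7]
gripper_width: 0.0277
grasp_force: 102.2
```

```bash
cat >> bl.py <<'E'
def tf(n="wrist",s=None):
    s=s or snap(n); X=cloud(s); P=X.reshape(-1,3); P=P[~np.isnan(P[:,0])]
    o=st(); R=rot(o["tool_rot"]); return P,(P-np.array(o["tool_pos"]))@R*1000
E
python3 - <<'E'
from bl import *
for n in("wrist","scene","top"):
    s=snap(n)
    P,d=tf(n,s)
    if n=="wrist":save(s,"w12.png")
    q=(d[:,2]<-2)&(d[:,2]>-16)&(abs(d[:,1])<22); b=d[q]
    print(n,"bar",q.sum(), b[:,0].min(),b[:,0].max(),np.median(b[:,2]))
    for x0 in range(-130,131,20):
        m=abs(b[:,0]-x0)<6
        if m.sum()>3: print(x0,m.sum(),np.percentile(b[m,1],[3,97]).round(1),np.median(b[m,2]).round(1))
x,y=mw(0,-45); x2,y2=mw(0,-5)
go((x,y,.32,36.4+90),(x,y,.25,36.4+90))
E
```

```text
wrist bar 22035 -45.963197264179094 116.02244877438382 -10.72337685383119
-50 35 [-5.8  4.8] -10.5
-30 979 [-15.   12.9] -10.8
-10 1072 [-14.7  12.6] -10.7
10 1572 [-19.9  19. ] -10.7
30 1431 [-15.2  13. ] -10.7
50 1659 [-15.2  13. ] -10.7
70 1947 [-15.2  12.9] -10.7
90 2315 [-15.2  12.9] -10.7
110 2733 [-15.5  12.8] -10.7
scene bar 667 -116.4783878203241 116.86770373752972 -8.71617463762062
-110 42 [-12.8  16.4] -8.8
-90 34 [-15.6  15.3] -9.0
-70 39 [-12.2  15.5] -9.1
-50 43 [-15.4  18.1] -8.5
-30 36 [-14.   16.7] -8.3
-10 43 [-16.6  21. ] -9.3
10 9 [ 8.6 17.7] -7.3
30 28 [-7.5 16.5] -8.9
50 38 [-13.2  17.6] -8.8
70 37 [-13.9  17.3] -9.1
90 36 [-11.7  16.7] -8.6
110 32 [-11.7  18.3] -8.6Traceback (most recent call last):
  File "<stdin>", line 7, in <module>
    return umr_minimum(a, axis, None, out, keepdims, initial, where)
ValueError: zero-size array to reduction operation minimum which has no identity
```

```bash
sed -i 's/^MX,MY,MA=.*/MX,MY,MA=.4427,.2975,.635/' h.py
python3 - <<'E'
from h import *
x,y=mw(0,-48)
go((x,y,.30,126.4),(x,y,.25,126.4))
E
```

```text
t 42.2 pos [ 0.5106 -0.15    0.2989] yaw 177.8 w 0.0277 gf 102.1 F [ 1.1  0.9 -5.4] q7 1.85
(np.float64(0.471172520689079), np.float64(0.25885655856927375), 0.3, 126.4) -> [ 55.1 407.   -0.6] roll 51.4 or -308.6
(np.float64(0.471172520689079), np.float64(0.25885655856927375), 0.25, 126.4) -> [ 55.  407.   49.4] roll 51.4 or -308.6
```

move_arm --deltas "5 30 0 5 -1;12 70 0 12 -1;18 110 0 20 -1;24 155 0 28 -1;30 200 0 36 -1;36 245 0 44 -1;42 290 0 51.4 -1;48 335 0 51.4 -1;53 380 0 51.4 -1;55 400 0 51.4 -1;55 407 0 51.4 -1;55 407 20 51.4 -1;55 407 40 51.4 -1;55 407 49 51.4 -1;55 407 49 51.4 -1;55 407 49 51.4 -1"

```text
t: 44.2
tool_pos: [0.4728, 0.2581, 0.252]
tool_rot: [0.0, 0.451, 0.892, 0.0]
force: [0.6, -0.8, -3.8]
gripper_width: 0.0278
grasp_force: 101.8
```

```bash
cat > fk.py <<'E'
from bl import *
def tm(n,d=None,s=None):
    P,d=tf(n,s); return P,d
s=snap("wrist"); save(s,"w13.png"); P,d=tf("wrist",s)
o=st(); zt=o["tool_pos"][2]
# cheeks by height, in tool frame
for nm,z in(("fork",.207),("keep",.216)):
    q=(abs(P[:,2]-z)<.005)&(abs(d[:,1])<36)&((d[:,0]>100) if nm=="keep" else (d[:,0]<-30)); 
    for sg in(-1,1):
        m=q&(d[:,1]*sg>14.5 if True else q)
        if m.sum()>4: print(nm,sg,m.sum(),np.percentile(d[m][:,:2],[3,50,97],axis=0).round(1).tolist(),np.median(P[m,2]).round(4))
go(mw(0,-48)+(.2,126.4))
E
python3 - <<'E'
from fk import *
for n in("scene","top"):
    P,d=tf(n); 
    for nm,z in(("fork",.207),("keep",.216)):
        for sg in(-1,1):
            q=(abs(P[:,2]-z)<.004)&(d[:,1]*sg>12)&(d[:,1]*sg<36)&(abs(d[:,0]-(-53 if nm=="fork" else 149))<22)
            if q.sum()>4: print(n,nm,sg,q.sum(),np.percentile(d[q][:,:2],[3,50,97],axis=0).round(1).tolist())
E
```

```text
t 44.25 pos [0.4727 0.2583 0.2521] yaw 126.4 w 0.0282 gf 101.8 F [ 0.5 -0.6 -5. ] q7 0.13
(np.float64(0.471172520689079), np.float64(0.25885655856927375), 0.2, 126.4) -> [ 1.4 -1.  52.1] roll -0.0 or 360.0
scene fork 1 53 [[-65.0, 16.9], [-52.8, 22.6], [-40.5, 26.0]]
scene keep -1 59 [[135.9, -30.3], [147.9, -22.9], [159.7, -17.8]]
scene keep 1 67 [[136.1, 16.4], [148.2, 24.1], [159.6, 31.2]]
top fork -1 38 [[-66.1, -27.6], [-53.9, -23.4], [-41.3, -19.7]]
```

View pics/w13.png

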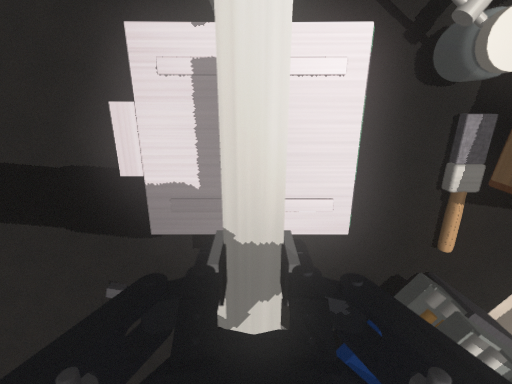

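Run:
```python
from bl import *
for n in("scene","top"):
    P,d=tf(n); q=(d[:,2]<-4)&(d[:,2]>-15)&(abs(d[:,1])<24); b=d[q]; print(n,q.sum())
    for x0 in list(range(-110,-30,20))+list(range(40,125,15)):
        m=abs(b[:,0]-x0)<8
        if m.sum()>6: print(x0,m.sum(),np.percentile(b[m,1],[3,50,97]).round(1),b[m,0].max().round(1),np.median(b[m,2]).round(1))
```

```text
scene 1196
-110 58 [-14.4   2.9  15.8] -102.1 -8.6
-90 86 [-14.    1.9  15.9] -82.1 -8.5
-70 85 [-14.2   2.7  15.6] -62.0 -8.6
-50 92 [-15.    3.5  15.9] -42.2 -8.5
40 97 [-13.    3.2  16.4] 47.7 -8.3
55 99 [-14.    3.   15.9] 62.7 -8.2
70 101 [-13.3   3.9  16.4] 77.9 -8.0
85 101 [-14.3   2.9  16.4] 92.7 -7.9
100 101 [-12.7   3.7  17.3] 107.9 -8.0
115 73 [-13.1   1.9  15.9] 118.5 -7.9
top 653
-110 56 [-13.7   1.   13.7] -102.1 -8.4
-90 88 [-14.3  -0.3  14.1] -82.1 -8.5
-70 89 [-14.5  -0.1  14.6] -62.0 -8.9
-50 87 [-14.1  -0.8  14.7] -42.7 -8.7
40 26 [-14.5  -9.8  -4.5] 47.6 -8.7
55 44 [-14.2  -7.7   0. ] 62.5 -8.7
70 13 [-14.   -8.2  -0.7] 67.5 -9.0
```

move_arm --deltas "0 -0.7 15 0 -1;0 -0.7 30 0 -1;0 -0.7 42 0 -1;0 -0.7 52 0 -1;0 -0.7 60 0 -1;0 -0.7 63 0 -1;0 -0.7 63.5 0 -1;0 -0.7 63.5 0 -1"

```text
t: 45.45
tool_pos: [0.4719, 0.258, 0.1881]
tool_rot: [0.0, 0.451, 0.892, 0.0]
force: [0.4, 0.1, -4.7]
gripper_width: 0.028
grasp_force: 102.1
```

move_arm --deltas "6 0 0 0 -1;14 0 0 0 -1;22 0 0 0 -1;30 0 0 0 -1;37 0 0 0 -1;42 0 0 0 -1;44.5 0 0 0 -1;44.5 0 0 0 -1;44.5 0 1 0 -1;44.5 0 2 0 -1;44.5 0 2 0 -1"

```text
t: 46.82
tool_pos: [0.4456, 0.2936, 0.1872]
tool_rot: [-0.0, 0.451, 0.892, 0.0]
force: [-6.1, -3.9, 12.5]
gripper_width: 0.0281
grasp_force: 104.4
```

```bash
cat > fk2.py <<'E'
from bl import *
def rel():
  for n in("scene","top"):
    P,d=tf(n)
    for nm,z,x in(("fork",.207,-98),("keep",.216,104)):
        for sg in(-1,1):
            q=(abs(P[:,2]-z)<.004)&(d[:,1]*sg>12)&(d[:,1]*sg<36)&(abs(d[:,0]-x)<24)
            if q.sum()>4: print(n,nm,sg,q.sum(),np.percentile(d[q][:,:2],[3,50,97],axis=0).round(1).tolist())
    q=(P[:,2]<.202)&(P[:,2]>.19)&(abs(d[:,1])<24)&(abs(d[:,0])<140); b=d[q]; print(n,q.sum(),"ends",np.percentile(b[:,0],[.2,99.8]))
    for x0 in list(range(-110,-30,20))+list(range(40,125,15)):
        m=abs(b[:,0]-x0)<8
        if m.sum()>6: print(x0,m.sum(),np.percentile(b[m,1],[3,50,97]).round(1),(np.median(P[q][m,2])*1000).round(1))
E
python3 - <<'E'
from fk2 import *
go(); rel()
E
```

```text
t 46.83 pos [0.4456 0.2936 0.1872] yaw 126.3 w 0.0281 gf 104.4 F [-6.1 -3.9 12.5] q7 0.08
scene fork -1 47 [[-110.1, -26.1], [-98.6, -20.9], [-84.2, -17.4]]
scene fork 1 51 [[-109.2, 17.9], [-96.9, 23.3], [-84.2, 26.8]]
scene keep -1 64 [[92.1, -29.2], [103.7, -20.8], [115.2, -13.2]]
scene keep 1 65 [[92.3, 16.2], [104.9, 24.6], [115.3, 30.6]]
scene 1130 ends [-111.6424  124.519 ]
-110 56 [-20.9  -6.6  22.9] 195.9
-90 78 [-20.   -2.6  23.4] 195.7
-70 92 [-15.1   4.2  15.6] 195.6
-50 90 [-14.7   2.5  17.2] 195.4
40 99 [-13.2   3.5  16.1] 195.7
55 100 [-13.2   2.9  16.8] 195.6
70 102 [-14.1   3.   16.2] 195.4
85 98 [-15.9   2.8  16.9] 195.3
100 31 [-19.4 -11.3  23.8] 195.1
115 71 [-20.7  -6.1  22.7] 197.3
top fork -1 37 [[-110.3, -26.5], [-98.1, -22.1], [-85.5, -18.4]]
top fork 1 37 [[-110.3, 17.4], [-97.3, 21.4], [-85.2, 25.4]]
top 616 ends [-113.0965   79.684 ]
-110 61 [-14.1   2.7  18.2] 196.0
-90 80 [-14.2   0.7  17.6] 196.0
-70 77 [-14.9   0.   14.5] 196.0
-50 78 [-14.9  -0.3  13.7] 196.0
40 15 [-15.6 -12.1  -7.1] 194.3
55 33 [-14.9  -8.5  -1.6] 195.4
70 36 [-14.   -7.5  -1.1] 195.7
```

move_arm --deltas "0 0 0 0 0.1;0 0 0 0 0.1;0 0 0 0 0.1;0 0 -30 0 0.1;0 0 -80 0 0.1;0 0 -130 0 0.1;0 0 -150 0 0.1"

```text
t: 47.8
tool_pos: [0.4462, 0.2941, 0.3388]
tool_rot: [0.0, 0.451, 0.892, 0.002]
force: [0.5, 1.5, -0.7]
gripper_width: 0.0472
grasp_force: 0.0
```

Run:
```python
from est import *
go((.423,-.0407,.3,22),(.423,-.0407,.12,22))
for n in("scene","top"):
    X=cloud(snap(n)); P=X.reshape(-1,3);P=P[~np.isnan(P[:,0])]; c,sn=np.cos(MA),np.sin(MA); d=P[:,:2]-[MX,MY]; L=np.c_[c*d[:,0]+sn*d[:,1],-sn*d[:,0]+c*d[:,1]]*1000
    q=(abs(P[:,2]-.196)<.005)&(abs(L[:,0])<16)&(abs(L[:,1])<130); print("bar",n,q.sum(),np.percentile(L[q],[1,99],axis=0).round(1).tolist(),(np.median(P[q,2])).round(4),np.polyfit(L[q,1],P[q,2]*1000,1))
    P=band(X,(.36,.52,-.1,.03),.006,.03); print("pin",len(P),rect(inl(P,.006,2)) if len(P)>9 else "")
```

```text
t 47.8 pos [0.4462 0.2941 0.3388] yaw 126.4 w 0.0472 gf 0.0 F [ 0.5  1.5 -0.7] q7 0.01
(0.423, -0.0407, 0.3, 22) -> [-255.9 -217.3   37.8] roll 104.4 or -255.6
(0.423, -0.0407, 0.12, 22) -> [-256.  -218.   217.8] roll 104.4 or -255.6
bar scene 1130 [[-14.7, -114.7], [15.8, 117.7]] 0.1955 [  0.0022 195.5048]
pin 125 (array([453.2, -31.5]), array([92.3, 17.7]), 17.9)
bar top 888 [[-15.2, -116.6], [15.4, 118.8]] 0.1959 [  0.0008 195.8347]
pin 138 (array([451.5, -28.6]), array([90.9, 17.5]), 22.1)
```

move_arm --deltas "-30 -25 0 10 0;-65 -55 10 20 0;-100 -85 20 31 0;-135 -115 30 41 0;-170 -145 38 52 0;-200 -170 38 62 0;-230 -195 38 73 0;-256 -218 38 83 0;-256 -218 90 94 0;-256 -218 140 104 0;-256 -218 190 104.4 0;-256 -218 215 104.4 0;-256 -218 215 104.4 0"

```text
t: 49.52
tool_pos: [0.4196, -0.0421, 0.1188]
tool_rot: [0.001, 0.982, 0.19, -0.002]
force: [0.6, -0.6, 0.3]
gripper_width: 0.0426
grasp_force: 0.0
```

Run:
```python
from bl import *
s=snap("wrist"); save(s,"w14.png"); P,d=tf("wrist",s)
q=(P[:,2]>.004)&(P[:,2]<.03)&(abs(d[:,1])<40)&(d[:,0]>-45)&(d[:,0]<110); b=d[q]; z=P[q,2]*1000
for x0 in range(-40,100,8):
    m=abs(b[:,0]-x0)<3
    if m.sum()>3: print(x0,m.sum(),np.percentile(b[m,1],[3,97]).round(1),np.percentile(z[m],95).round(1))
go((.423,-.0407,.0135,22))
```

```text
-8 124 [-6.7  9.4] 19.9
0 136 [-7.6 10.2] 19.5
8 145 [-7.5 10.1] 19.0
16 75 [-3.2  5.8] 14.1
24 73 [-3.2  5.7] 13.2
32 76 [-3.1  5.7] 12.9
40 77 [-3.1  5.6] 12.1
48 78 [-3.1  5.6] 11.5
56 77 [-3.1  5.5] 11.0
64 87 [-3.1  5.4] 10.5
72 72 [-2.2  5.3] 8.8
80 6 [-0.4  3.6] 7.6
t 49.58 pos [ 0.4208 -0.0419  0.1202] yaw 22.0 w 0.0428 gf 0.0 F [0.4 0.6 1.2] q7 -1.26
(0.423, -0.0407, 0.0135, 22) -> [  2.8  -0.3 106.7] roll -0.0 or 360.0
```

View pics/w14.png

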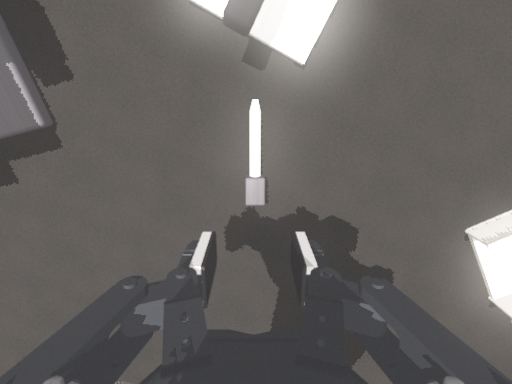

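move_arm --deltas "0 2 50 0 0;0 2 90 0 0;0 2 104 0 0;0 2 106 0 0;0 2 106 0 0;0 2 106 0 -1;0 2 106 0 -1;0 2 106 0 -1;0 2 106 0 -1;0 2 80 0 -1;0 2 20 0 -1;0 2 -40 0 -1;0 2 -100 0 -1;0 2 -160 0 -1;0 2 -160 0 -1" --newtons 60

```text
t: 51.45
tool_pos: [0.4244, -0.0435, 0.2851]
tool_rot: [-0.001, 0.982, 0.19, 0.004]
force: [1.0, -0.7, -1.2]
gripper_width: 0.0165
grasp_force: 59.0
```

```bash
cat > pn.py <<'E'
from bl import *
def pin(ns=("wrist","scene","top")):
  for n in ns:
    P,d=tf(n)
    q=(d[:,2]>-14)&(d[:,2]<25)&(abs(d[:,1])<14)&(d[:,0]>14)&(d[:,0]<95); b=d[q]; print(n,q.sum())
    for x0 in range(14,95,8):
        m=abs(b[:,0]-x0)<4
        if m.sum()>3: print(x0,m.sum(),"y",np.percentile(b[m,1],[3,97]).round(1),"z(top)",np.percentile(b[m,2],10).round(1))
    if len(b): print("tip x",b[:,0].max().round(1))
E
python3 - <<'E'
from pn import *
pin(); go(mw(-125,-101)+(.3,36.4),mw(-125,-101)+(.188,36.4))
E
```

```text
wrist 2221
14 120 y [-4.1  5.1] z(top) -0.1
22 263 y [-4.1  5.1] z(top) 0.3
30 279 y [-4.6  5. ] z(top) 0.7
38 286 y [-4.5  5. ] z(top) 1.3
46 293 y [-4.5  4.9] z(top) 2.0
54 301 y [-4.4  4.8] z(top) 2.5
62 325 y [-4.9  4.7] z(top) 3.1
70 288 y [-4.3  4.2] z(top) 4.0
78 66 y [-2.8  2.6] z(top) 5.8
tip x 76.7
scene 95
14 11 y [-8.3 11.4] z(top) -13.1
22 11 y [-5.1  3.6] z(top) 1.4
30 10 y [-5.9  1.3] z(top) 1.4
38 11 y [-5.8  3.2] z(top) 2.0
46 13 y [-5.  2.] z(top) 2.4
54 9 y [-4.6  3.3] z(top) 3.0
62 12 y [-5.4  2. ] z(top) 3.5
70 12 y [-5.2  2.1] z(top) 4.5
78 6 y [-3.2  2.1] z(top) 8.1
tip x 80.1
top 0
t 51.6 pos [ 0.4219 -0.0437  0.2801] yaw 22.0 w 0.0165 gf 59.0 F [-0.1 -0.6 -1.7] q7 -1.43
(np.float64(0.40197696689075424), np.float64(0.14204056936170364), 0.3, 36.4) -> [  51.  -179.8  -19.9] roll -14.4 or 345.6
(np.float64(0.40197696689075424), np.float64(0.14204056936170364), 0.188, 36.4) -> [  51.  -179.7   92.1] roll -14.4 or 345.6
```

Run:
```python
from h import *
go(mw(-118,-101)+(.28,36.4),mw(-118,-101)+(.1913,36.4))
```

```text
t 51.6 pos [ 0.4219 -0.0437  0.2801] yaw 22.0 w 0.0165 gf 59.0 F [-0.1 -0.6 -1.7] q7 -1.43
(np.float64(0.4076124687660685), np.float64(0.14619281196219433), 0.28, 36.4) -> [ 5.780e+01 -1.815e+02  1.000e-01] roll -14.4 or 345.6
(np.float64(0.4076124687660685), np.float64(0.14619281196219433), 0.1913, 36.4) -> [  57.8 -181.5   88.8] roll -14.4 or 345.6
```

move_arm --deltas "15 -20 0 0 -1;30 -50 0 -3 -1;42 -85 0 -6 -1;52 -120 0 -10 -1;57 -150 0 -14.4 -1;58 -175 0 -14.4 -1;58 -181 0 -14.4 -1;58 -181.5 30 -14.4 -1;58 -181.5 60 -14.4 -1;58 -181.5 80 -14.4 -1;58 -181.5 88.8 -14.4 -1;58 -181.5 88.8 -14.4 -1;58 -181.5 88.8 -14.4 -1"

```text
t: 53.22
tool_pos: [0.4087, 0.1467, 0.1928]
tool_rot: [-0.0, 0.95, 0.312, 0.0]
force: [-0.5, -0.1, -0.9]
gripper_width: 0.0167
grasp_force: 59.0
```

```bash
cat >> pn.py <<'E'
def fork():
  for n in("scene","top","wrist"):
    P,d=tf(n); q=(P[:,2]>.2035)&(P[:,2]<.2105)&(abs(d[:,1])<30)&(d[:,0]>20)&(d[:,0]<190); b=d[q]
    if len(b): 
        c=np.median(b[:,0]); print(n,"fork top",q.sum(),np.percentile(b[:,:2],[3,50,97],axis=0).round(1).tolist(),np.median(b[:,2]).round(1))
    q=(P[:,2]>.176)&(P[:,2]<.203)&(abs(d[:,1])<25)&(d[:,0]>82)&(d[:,0]<110); b=d[q]
    if len(b): print("  face x",np.percentile(b[:,0],[5,50,95]).round(1))
E
python3 - <<'E'
from pn import *
go(mw(-118,-101)+(.1913,36.4)); pin(); fork()
s=snap("scene"); save(s,"s15.png",(240,190,340,265),6)
E
```

```text
t 53.23 pos [0.4087 0.1467 0.1928] yaw 36.4 w 0.0167 gf 59.0 F [-0.5 -0.1 -0.9] q7 -1.47
(np.float64(0.4076124687660685), np.float64(0.14619281196219433), 0.1913, 36.4) -> [-1.2 -0.3  1.5] roll -0.0 or 360.0
wrist 3396
14 123 y [-4.7  4.5] z(top) 2.7
22 266 y [-4.8  4.5] z(top) 2.9
30 278 y [-5.2  4.4] z(top) 3.5
38 286 y [-5.1  4.3] z(top) 4.2
46 296 y [-5.1  4.3] z(top) 4.7
54 309 y [-5.   4.2] z(top) 5.4
62 332 y [-5.5  4.1] z(top) 5.9
70 263 y [-4.4  3.1] z(top) 7.2
78 43 y [-3.3  1.5] z(top) 9.0
86 584 y [-11.4  12.8] z(top) -13.6
94 616 y [-11.3  13. ] z(top) -13.9
tip x 94.9
scene 105
14 8 y [-4.9  2.4] z(top) 2.0
22 12 y [-5.  4.] z(top) 3.8
30 7 y [-5.5  1.9] z(top) 2.8
38 14 y [-4.7  3.2] z(top) 3.0
46 11 y [-5.7  3.2] z(top) 4.5
54 14 y [-5.3  2.7] z(top) 4.4
62 10 y [-5.3  2.9] z(top) 4.4
70 5 y [-4.3  2.6] z(top) 5.4
94 22 y [-12.2  10.1] z(top) -13.5
tip x 94.9
top 5
94 4 y [ 9.1 13.1] z(top) -11.1
tip x 92.5
scene fork top 95 [[91.1, -11.2], [135.4, 2.1], [144.1, 13.8]] -14.1
  face x [ 93.1 103.4 109.7]
top fork top 16 [[94.6, 6.0], [138.3, 11.3], [143.1, 14.3]] -13.1
  face x [ 90.7 102.6 108.9]
wrist fork top 1574 [[89.2, -11.5], [93.1, 0.7], [96.8, 12.9]] -14.3
  face x [ 89.1 104.  109.4]
```

View pics/s15.png

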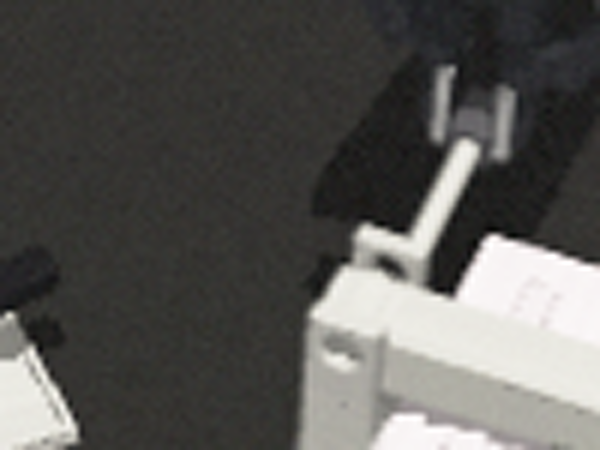

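move_arm --deltas "0 1.5 -1.5 0 -1;0 1.5 -1.5 0 -1;8 1.5 -1.5 0 -1;14 1.5 -1.5 0 -1;20 1.5 -1.4 0 -1;26 1.5 -1.4 0 -1;32 1.5 -1.3 0 -1;36 1.5 -1.3 0 -1;36 1.5 -1.3 0 -1"

```text
t: 54.7
tool_pos: [0.4383, 0.1667, 0.1933]
tool_rot: [0.0, 0.95, 0.312, -0.0]
force: [-0.1, -0.3, -1.4]
gripper_width: 0.0166
grasp_force: 59.0
```

Run:
```python
from pn import *
go(); pin(("wrist",)); fork()
```

```text
t 54.7 pos [0.4383 0.1667 0.1933] yaw 36.4 w 0.0166 gf 59.0 F [-0.1 -0.3 -1.4] q7 -1.41
wrist 7257
14 128 y [-4.8  4.5] z(top) 2.6
22 270 y [-4.8  4.4] z(top) 2.8
30 273 y [-5.3  4.3] z(top) 3.6
38 289 y [-5.2  4.3] z(top) 3.9
46 276 y [-5.1  4.2] z(top) 4.7
54 496 y [-13.   11.6] z(top) -13.8
62 1126 y [-12.9  11.6] z(top) -13.6
70 1137 y [-13.2  13.2] z(top) -3.2
78 1195 y [-13.2  13.2] z(top) -3.3
86 1257 y [-13.1  13.2] z(top) -3.3
94 810 y [-13.   13.2] z(top) -3.3
tip x 94.9
scene fork top 96 [[55.3, -13.5], [99.0, -0.9], [108.3, 12.3]] -13.2
  face x [ 84.  101.2 108.4]
  face x [ 82.2  90.2 104.2]
wrist fork top 2963 [[54.1, -13.0], [98.3, -0.8], [105.0, 11.4]] -13.3
  face x [82.6 89.8 97.5]
```

move_arm --deltas "6 -0.3 0 0 -1;12 -0.3 0 0 -1;18 -0.3 0 0 -1;24 -0.3 0 0 -1;30 -0.3 0 0 -1;35 -0.3 0 0 -1;39 -0.3 0 0 -1;41 -0.3 0 0 -1;41 -0.3 0 0 -1"

```text
t: 56.02
tool_pos: [0.471, 0.1912, 0.1933]
tool_rot: [0.0, 0.95, 0.312, -0.0]
force: [0.4, -0.5, -1.0]
gripper_width: 0.0168
grasp_force: 59.0
```

Run:
```python
from pn import *
go(); fork()
```

```text
t 56.02 pos [0.471  0.1912 0.1933] yaw 36.4 w 0.0168 gf 59.0 F [ 0.4 -0.5 -1. ] q7 -1.35
scene fork top 73 [[20.8, -13.4], [60.6, -0.2], [66.8, 12.2]] -13.0
wrist fork top 1433 [[20.3, -12.5], [60.0, -0.4], [64.5, 11.9]] -13.2
```

move_arm --deltas "1 0 0 0 -1;2 0 0 0 -1;3 0 0 0 -1;4 0 0 0 -1;4 0 0 0 -1"

```text
t: 56.8
tool_pos: [0.4728, 0.1925, 0.1928]
tool_rot: [0.0, 0.95, 0.312, -0.002]
force: [-8.4, -4.6, 4.0]
gripper_width: 0.0164
grasp_force: 59.7
```

move_arm --deltas "-1 0 0 0 -1;-1 0 0 0 -0.3;-1 0 0 0 -0.3;-1 0 0 0 -0.3;-1 0 -20 0 -0.3;-1 0 -70 0 -0.3;-1 0 -120 0 -0.3;-20 0 -150 0 -0.3;-20 60 -170 0 -0.3;-20 120 -170 0 -0.3;-20 180 -170 0 -0.3;-20 180 -170 0 -0.3"

```text
t: 58.3
tool_pos: [0.5663, 0.0318, 0.3631]
tool_rot: [0.002, 0.951, 0.308, -0.0]
force: [-0.4, -0.0, -0.6]
gripper_width: 0.0297
grasp_force: 0.0
```

Run:
```python
from est import *
go()
S=snap("scene");T=snap("top")
for n,s in(("scene",S),("top",T)):
    X=cloud(s); P=X.reshape(-1,3);P=P[~np.isnan(P[:,0])]; c,sn=np.cos(MA),np.sin(MA); d=P[:,:2]-[MX,MY]; L=np.c_[c*d[:,0]+sn*d[:,1],-sn*d[:,0]+c*d[:,1]]*1000
    q=(abs(P[:,2]-.196)<.005)&(abs(L[:,0])<16)&(abs(L[:,1])<130); print("bar",n,q.sum(),np.percentile(L[q],[1,99],axis=0).round(1).tolist(),(np.median(P[q,2])).round(4),np.polyfit(L[q,1],P[q,2]*1000,1))
    q=(P[:,2]>.17)&(P[:,2]<.2)&(L[:,0]<-10)&(L[:,0]>-70)&(abs(L[:,1]+101)<12); print("head",q.sum(),np.percentile(np.c_[L[q],P[q,2]*1000],[3,50,97],axis=0).round(1).tolist() if q.sum() else "")
    q=(P[:,2]>.17)&(P[:,2]<.2)&(L[:,0]>27)&(L[:,0]<60)&(abs(L[:,1]+101)<12); print("tip",q.sum(),np.percentile(np.c_[L[q],P[q,2]*1000],[3,50,97],axis=0).round(1).tolist() if q.sum() else "")
    Q=band(X,(.55,.74,-.06,.06),.02,.06); print("scoop",len(Q),rect(inl(Q)))
    for x in(.66,.68,.70,.72): 
        Q=band(X,(x-.006,x+.006,-.025,.03),0,.02); print(x,np.median(Q[:,2]).round(4) if len(Q) else None,end=' ')
    print()
a=cv2.resize(T["img"][:,:,::-1][110:260,40:240],(400,300),interpolation=cv2.INTER_CUBIC);b=cv2.resize(S["img"][:,:,::-1][190:320,160:400],(400,300),interpolation=cv2.INTER_CUBIC);cv2.imwrite("pics/fin.png",np.hstack([a,b]))
```

```text
t 58.3 pos [0.5663 0.0318 0.3631] yaw 35.9 w 0.0297 gf 0.0 F [-0.4 -0.  -0.6] q7 -0.94
bar scene 1140 [[-15.0, -114.4], [15.9, 117.8]] 0.1954 [  0.0019 195.3414]
head 82 [[-52.5, -111.1, 179.5], [-26.4, -101.1, 190.7], [-11.8, -89.4, 197.7]]
tip 28 [[27.5, -109.8, 177.0], [29.3, -102.1, 184.7], [39.2, -92.8, 198.2]]
scoop 517 (array([628.4,   8.3]), array([ 79.3, 156.8]), 85.7)
0.66 0.006 0.68 0.0055 0.7 0.0052 0.72 0.0049 
bar top 961 [[-14.8, -90.7], [15.6, 118.4]] 0.1959 [  0.0012 195.8405]
head 0 
tip 7 [[32.9, -105.7, 182.4], [36.3, -102.7, 185.2], [37.8, -100.5, 187.1]]
scoop 226 (array([595.2,   7.5]), array([47.3, 83.5]), 85.4)
0.66 0.0056 0.68 0.0057 0.7 0.0069 0.72 0.0064
```

View pics/fin.png

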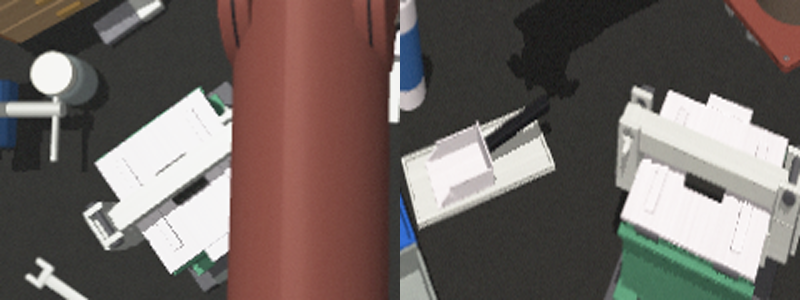

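Run:
```python
from h import *
print(robot.sign_off())
```

```text
the job is handed in; nothing more can be done
None
```

The job is handed in. One bracket (the only one on the bench) and all six balls are in the tub, the lid is shut, the bar and pin measured seated, and the scoop lies upright on its tray. I never touched the can or screwdriver. The judge gave no verdict back.

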